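Load the curing station with test bars

ROBOT

A 6-joint arm with a two-finger parallel gripper is mounted at the origin on the work surface. World frame = base frame: x ahead of the robot, y to its left, z up, the work surface at z = 0. Lengths are in m, angles in rad, forces in N, time in s.
With the tool pointing down it reaches from about 0.225 to 0.725 m from the base axis. Payload 3.1 kg.
Tool frame: the origin (TCP) lies midway between the tips of the shut fingers; the grasp point (between the pads) lies manip.pinch_z behind it (manip.pinch_z is the distance from the TCP to the grasp point, in m); z points along the fingers, y is the line along which they close (so a half turn about z gives the same grasp; the last joint's range is limited). The gripper opens to 85 mm and grips with 20 to 120 N. Pads are 22 mm wide; open, the fingers measure 114 mm over their backs; the gripper's body (76 mm by 85 mm) begins 54 mm behind the grasp point. The pads swing forward as they close: fully open they stand 13 mm farther back than shut.
Start: joints at [-1.275, 0.048, 0.099, 1.622, 0, 1.443], TCP at [0.216, -0.479, 0.231] pointing down, gripper open.
Joint ranges: [-2.91, 2.91], [-0.99, 1.94], [-1.21, 1.42], [-2.12, 2.29], [-1.49, 1.47], [-3.14, 3.14]. Speed limits (rad/s): [2.79, 2.79, 3.14, 3.14, 3.14, 3.14].

INTERFACE

Orientations are given as a unit quaternion [w, x, y, z].
In Python, from station import observe, vision, sign_off, recognise, manip gives the robot as it stands.
- The arm moves only by the tool carry_out, never from a script. Its argument "series" is a list of rows, each a list of 3 entries, a list of its own where there are three numbers: the shift along the tool's x, y, z in mm, then the turn about the tool's z in degrees, then the closure, from -1 (fully open) to 1 (shut). In form: [[[tx, ty, tz], yaw, jaw], ...]. A call has 1 to 5 rows; each row shifts and turns the commanded pose from where the row before left it, along the tool's axes as they then stand; what a row does not reach is not made up. A row lasts 1/10 s, in which the tool goes at most 50 mm and 8.59 degrees, less where a joint would pass 70% of its speed; a pose out of reach is approached as far as the arm can. A call is refused whole if a number of a shift passes 50 or a number of a turn 8.59, either way. A call with a gripper value outside its range is refused whole. The fingers move at their own pace and stop on an object; the grip force is fixed at half the most. Time passes only in rows, so rows that do not move let the fingers close. It gives the time, the measured TCP pose, the force, the opening and the grip force at its end, in the units of the state.
- observe(): the state, without advancing time (a new reading comes with each control period).
- vision.camera(name): name is "scene" or "top"; returns the picture (420x560x3 uint8, red, green, blue); there is no depth.
- vision.camera_model(name): a dict with "vertical_fov" (degrees; the focal length in pixels is half the picture's height over the tangent of half this angle, whatever the lens; pixels are square), "cx", "cy" (the principal point, pixels), "extrinsics" (4x4, takes a point from camera to world coordinates). Camera axes: x right, y down, z forward; pixel columns grow to the right and rows downward; lengths in m; the calibration is good to about 2 mm. A picture is of the moment at which its call begins. camera_model takes no time and is no camera call.
- sign_off(): hands the job in; it is judged then, once.
Trained networks look in the newest picture that a camera, given by its name, has taken for a name from the list of things; names that differ only in an ending like _2 or _b are one class to them, and where a whole thing is asked for, a point or a joint stands for the part that bears it (a point fixed in the world has none). Each returns a list of dicts, best first, with "p" (0 to 1); they miss things now and then, are a little off and sometimes report something else, mostly with a low value. They report only what shows in the picture. A call takes as long as a camera call. They do not tell look-alikes from the thing itself.
- recognise(camera, name): "extent" ([left, top, right, bottom] in pixels, round what is visible of it).
The state is a dict: "time": time; "joint_positions": joint angles; "dq": joint speeds; "tau": joint torques, N m; "ee_pos": TCP position; "tool_rot": TCP orientation; "ft_force": force on the tool from outside, world axes, zero at the start; "torque": the same for the moment, N m; "width": opening from 0.0 (shut) to 1.0 (fully open); "gripper_force": force on a finger pad.
Only numpy, scipy, OpenCV 4.12 (cv2) and the standard library are available. Lean on these libraries where they do the work, as an engineer would, in place of code of your own. Each camera call takes 0.05 s, during which the arm holds its last target. There are 200 camera calls.

TASK

Before loading the curing station, turn the knob on its control box clockwise until it clicks over from RUN to LOAD. Then stack all the loose long printed bars on the station's two rails as an open crosswise tower: two bars to a layer, each layer square across the one beneath (the first across the rails), centred, with the two bars of a layer as far apart as the rails (100 mm between centres); an odd last bar takes one of the two places of its layer. Last, turn the knob back anticlockwise until it clicks over to RUN, leaving the tower standing and the other things on the bench where they are.

Things in the scene. Friction and masses are not known exactly. Their poses are not given: they have to be found in the camera images.
- bar0: loose printed test bar, light grey, 150 x 26 x 26 mm, about 0.11 kg; one of up to six identical ones (None if absent). Origin at the centre of its underside as first laid; x along its 150 mm length, z up. Lies on the table at the start.
- bar1: loose printed test bar, light grey, 150 x 26 x 26 mm, about 0.11 kg; one of up to six identical ones (None if absent). Origin at the centre of its underside as first laid; x along its 150 mm length, z up. Lies on the table at the start.
- bar2: loose printed test bar, light grey, 150 x 26 x 26 mm, about 0.11 kg; one of up to six identical ones (None if absent). Origin at the centre of its underside as first laid; x along its 150 mm length, z up. Lies on the table at the start.
- bar3: loose printed test bar, light grey, 150 x 26 x 26 mm, about 0.11 kg; one of up to six identical ones (None if absent). Origin at the centre of its underside as first laid; x along its 150 mm length, z up. Lies on the table at the start.
- bar4: loose printed test bar, light grey, 150 x 26 x 26 mm, about 0.11 kg; one of up to six identical ones (None if absent). Origin at the centre of its underside as first laid; x along its 150 mm length, z up. Lies on the table at the start.
- bar5: loose printed test bar, light grey, 150 x 26 x 26 mm, about 0.11 kg; one of up to six identical ones (None if absent). Origin at the centre of its underside as first laid; x along its 150 mm length, z up. Lies on the table at the start.
- bar0_c (a point): centre of bar0, 13 mm from each of its four long faces; axes as the bar's.
- bar1_c (a point): centre of bar1, 13 mm from each of its four long faces; axes as the bar's.
- bar2_c (a point): centre of bar2, 13 mm from each of its four long faces; axes as the bar's.
- bar3_c (a point): centre of bar3, 13 mm from each of its four long faces; axes as the bar's.
- bar4_c (a point): centre of bar4, 13 mm from each of its four long faces; axes as the bar's.
- bar5_c (a point): centre of bar5, 13 mm from each of its four long faces; axes as the bar's.
- station: the curing station, fixed: a flat plate 230 (x) x 190 (y) x 5 mm, bare metal with a grey rim, on which stand two fixed upright steel rails 220 mm long, 12 mm wide, 33 mm high. Origin at the centre of its underside; the rails run along its x, at y = +50 and -50 mm.
- plate (a point): point midway between the station's rails at the height of their tops (38 mm above the table); x along the rails, z up. Bar centres in this frame: layer 1 along y at x = +-50, z = 13 mm; layer 2 along x at y = +-50, z = 39 mm; layer 3 along y at x = +-50, z = 65 mm.
- knob (a joint): angle of the knob, rad: 0 = RUN, growing clockwise seen from above to 1.2 = LOAD. A spring detent with its crest at 0.6 resists with up to 0.2 N m before the crest; let go short of the crest the knob springs back, beyond it it snaps to the other rest. Hard stops at 0 and 1.2.
- box: fixed grey control box, 84 x 84 x 40 mm, carrying the knob on its top; origin at the centre of its underside. Two white dots on its top mark where the knob's white line points at RUN and at LOAD.
- knob_grip (a point): grip point on the knob's vertical axis, 72 mm above the table. Black knob: a disc 58 mm across, its top at z = 50 mm, carrying an upright bar grip 60 mm long, 16 mm thick, from there to z = 91 mm. x runs along the bar grip and turns with it; a white line marks its -x half.
- bracket: loose bystander: grey printed angle bracket, base 70 x 50 mm, 53 mm high; origin under the centre of its base. Leave alone.
- vblock: loose bystander: dark steel block 50 x 50 x 45 mm; origin at the centre of its underside. Leave alone.
- driver: loose bystander: screwdriver with a red handle, 200 mm long, lying on the table along its x; origin under its middle. Leave alone.
- spanner: loose bystander: steel spanner, 180 mm long, lying on the table along its x; origin under its middle. Leave alone.
Things that resemble listed ones, but are neither listed nor needed, are in the scene too. Leave any brown look-alike of the bar3 alone.

How it is judged:
By the outcome, as a careful person would: the job done as asked, in the order asked, and still so for the second after the job is handed in, with the robot touching nothing.
Of bar0, bar1, bar2, bar3, bar4, bar5 only 4 to 6 are there at a start; the rules pass over those that are not, and their reading is None.
At some moment in a run one of bar0, bar1, bar2, bar3, bar4, bar5 may be knocked a few centimetres aside while the robot is not near it.
Once in a run the grip may slacken for a moment while it holds something.
It also fails if it takes over 210 s, if anything falls off the work surface, if the arm or the gripper's body presses on something with over 40 N, if the wrist force passes 120 N, or if a joint passes its speed limit or range.

## Working session

There is one attempt and no reset: what is moved stays moved. The work goes in short steps, Python scripts to look and compute and a tool call to move; the robot and the scene stay as the last step left them, time stands still between calls to the robot, and variables do not carry over. Pictures are saved under pics/ and viewed, at most 14 in all, crops included, and the job is handed in when it is done.

Besides the shell and the picture viewer there is one more tool, called as name(argument=value, ...), one argument or row to a line, values as JSON. carry_out: Moves the arm, as the interface text tells. Its arguments: {"type":"object","properties":{"series":{"type":"array","items":{"type":"array"}}},"required":["series"]}

```bash
mkdir -p pics; ls
cat > h.py <<'E'
import numpy as np,cv2
from station import observe, vision, sign_off, recognise, manip
def shot(n,name):
    im=vision.camera(n); cv2.imwrite(f'pics/{name}.png',im[:,:,::-1]); return im
def cam(n):
    m=vision.camera_model(n); f=210/np.tan(np.radians(m['vertical_fov']/2)); return f,m['cx'],m['cy'],np.array(m['extrinsics'])
def px2w(n,u,v,z):
    f,cx,cy,E=cam(n); d=E[:3,:3]@np.array([(u-cx)/f,(v-cy)/f,1]); o=E[:3,3]; return o+d*(z-o[2])/d[2]
def w2px(n,p):
    f,cx,cy,E=cam(n); q=E[:3,:3].T@(np.array(p)-E[:3,3]); return np.array([cx+f*q[0]/q[2],cy+f*q[1]/q[2]])
E
python3 - <<'E'
from h import *
np.set_printoptions(precision=4,suppress=True)
for n in('top','scene'):
    shot(n,n+'0'); print(vision.camera_model(n))
    for k in('bar0','knob','station','box','bracket','vblock','driver','spanner'):
        for r in recognise(n,k): print(n,k,round(r['p'],2),np.round(r['extent']))
print(manip.pinch_z,observe())
E
```

```text
pics
{'vertical_fov': 42.18551286359535, 'cx': 286.14028621109094, 'cy': 223.59814955141837, 'extrinsics': array([[-0.0042, -0.9835,  0.1807,  0.2206],
       [-0.9999,  0.0067,  0.013 , -0.0281],
       [-0.014 , -0.1806, -0.9835,  1.564 ],
       [ 0.    ,  0.    ,  0.    ,  1.    ]])}
top bar0 0.93 [354. 211. 375. 263.]
top bar0 0.86 [164. 194. 185. 244.]
top bar0 0.85 [416. 283. 466. 308.]
top bar0 0.81 [188. 197. 211. 249.]
top bar0 0.75 [386. 192. 397. 243.]
top knob 0.74 [277. 235. 296. 255.]
top station 0.93 [234. 140. 300. 224.]
top box 0.8 [268. 228. 307. 266.]
top bracket 0.95 [367. 137. 389. 167.]
top bracket 0.66 [163. 194. 186. 242.]
top bracket 0.3 [355. 210. 376. 264.]
top bracket 0.3 [178. 143. 197. 169.]
top vblock 0.53 [176. 147. 197. 170.]
top driver 0.77 [171. 259. 180. 327.]
top spanner 0.67 [373. 258. 393. 322.]
{'vertical_fov': 44.22924607724213, 'cx': 280.46320079518057, 'cy': 209.75684454157158, 'extrinsics': array([[ 0.0398,  0.5625, -0.8258,  1.5262],
       [ 0.9989, -0.0412,  0.0201, -0.0674],
       [-0.0227, -0.8258, -0.5635,  0.7701],
       [ 0.    ,
[... 328 characters left out ...]
5. 304.]
scene box 0.82 [272. 183. 311. 230.]
scene vblock 0.72 [424. 258. 458. 295.]
scene driver 0.77 [404. 165. 416. 202.]
scene spanner 0.78 [175. 174. 210. 211.]
scene spanner 0.51 [417. 204. 440. 251.]
0.0187 {'time': 0.9, 'joint_positions': array([-1.2748,  0.0479,  0.0992,  1.622 , -0.    ,  1.443 ]), 'dq': array([ 0.0012,  0.0002,  0.0001,  0.0017, -0.0015,  0.0017]), 'tau': array([ -0.0002, -33.8638,  32.0159,   0.0009,   0.    ,  -0.    ]), 'ee_pos': array([ 0.2159, -0.4785,  0.2313]), 'tool_rot': array([ 0.    ,  0.9776,  0.2103, -0.    ]), 'ft_force': array([0.6401, 0.1768, 0.3771]), 'torque': array([-0.0382,  0.036 ,  0.0564]), 'gripper_force': 0.0, 'width': 0.9954634255152708}
```

View both.

```bash
python3 -c "
import cv2
a=cv2.imread('pics/top0.png')[125:345,140:480]
cv2.imwrite('pics/top0c.png',cv2.resize(a,None,fx=2.35,fy=2.35,interpolation=cv2.INTER_CUBIC))
a=cv2.imread('pics/scene0.png')[150:320,60:480]
cv2.imwrite('pics/scene0c.png',cv2.resize(a,None,fx=1.9,fy=1.9,interpolation=cv2.INTER_CUBIC))"
```

```text
(no output)
```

View pics/top0c.png

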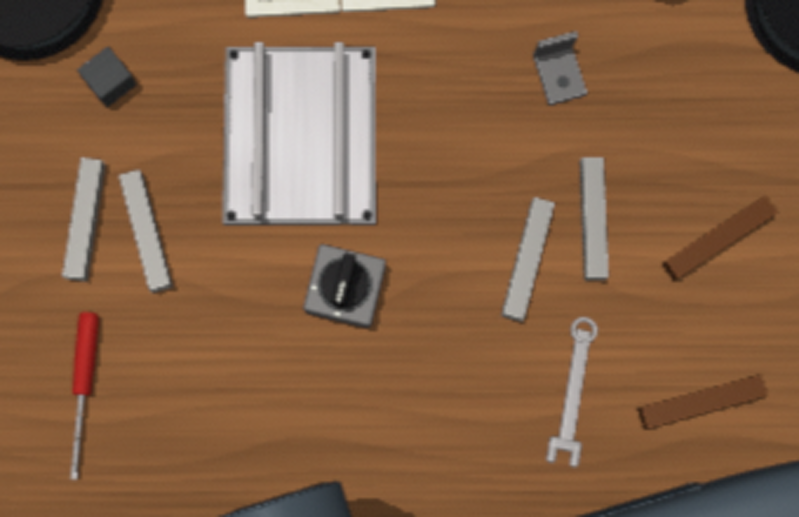

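View pics/scene0c.png

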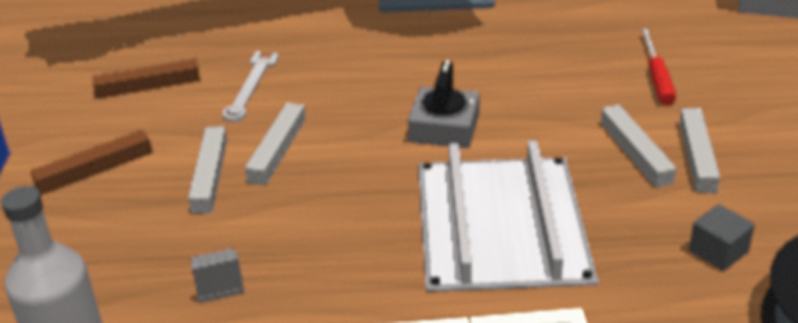

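```bash
cat > fit.py <<'E'
from h import *
from scipy.optimize import minimize
S=6
def box(x,y,th,l,w,z0,z1):
    c,s=np.cos(th),np.sin(th)
    return np.array([[x+c*a*l/2-s*b*w/2,y+s*a*l/2+c*b*w/2,z] for a in(-1,1) for b in(-1,1) for z in(z0,z1)])
def disc(x,y,r,z0,z1):
    t=np.linspace(0,2*np.pi,24); return np.array([[x+r*np.cos(a),y+r*np.sin(a),z] for a in t for z in(z0,z1)])
def render(n,parts,shape,off):
    f,cx,cy,E=cam(n); m=np.zeros(shape,np.uint8)
    for P in parts:
        q=(P-E[:3,3])@E[:3,:3]; uv=np.c_[cx+f*q[:,0]/q[:,2],cy+f*q[:,1]/q[:,2]]
        h=cv2.convexHull(((uv-off+.5)*S*16-8).astype(np.int32)); cv2.fillConvexPoly(m,h,255,shift=4)
    return m
def fit(items,model,p0,steps):
    """items: list of (camera, image, [l,t,r,b]) ; model(p)->parts"""
    M=[]
    for n,im,e in items:
        l,t,r,b=[int(v) for v in e]; l-=7;t-=7;r+=8;b+=8
        c=cv2.resize(im[t:b,l:r].astype(np.float32),None,fx=S,fy=S,interpolation=cv2.INTER_LINEAR)
        mx,mn=c.max(2),c.min(2); g=((mx-mn)/(mx+1)<.25)
        M.append((n,g,np.array([l,t])))
    def cost(p):
        C=0
        for n,g,o in M:
            r=render(n,model(p),g.shape,o)>0; C+=1-(r&g).sum()/max(1,(r|g).sum())
        return C/len(M)
    sim=np.array([p0]+[np.array(p0)+np.eye(len(p0))[i]*steps[i] for i in range(len(p0))])
    r=minimize(cost,p0,method='Nelder-Mead',options=dict(initial_simplex=sim,xatol=1e-4,fatol=1e-4,maxiter=150))
    return r.x,r.fun
bar=lambda z:(lambda p:[box(p[0],p[1],p[2],.15,.026,z,z+.026)])
def fitbar(items,z=0.,guess=None):
    n,_,e=items[0]; c=px2w(n,(e[0]+e[2])/2,(e[1]+e[3])/2,z+.013)
    best=None
    for th in ([guess] if guess is not None else np.arange(0,np.pi,np.pi/6)):
        x,f=fit(items,bar(z),[c[0],c[1],th],[.01,.01,.15])
        if best is None or f<best[1]: best=(x,f)
    return best
def knobm(p):
    x,y,tb,tk=p
    return [box(x,y,tb,.084,.084,0,.04),disc(x,y,.029,.04,.05),box(x,y,tk,.06,.016,.05,.091)]
stm=lambda p:[box(p[0],p[1],p[2],.23,.19,0,.005)]+[box(p[0]-s*.05*np.sin(p[2]),p[1]+s*.05*np.cos(p[2]),p[2],.22,.012,.005,.038) for s in(-1,1)]
E
cat > run1.py <<'E'
from fit import *
np.set_printoptions(precision=4,suppress=True)
T=cv2.imread('pics/top0.png')[:,:,::-1];Sc=cv2.imread('pics/scene0.png')[:,:,::-1]
B=[([354,211,375,263],[157,218,179,261] ),([386,192,397,243],None),([188,197,211,249],None),([164,194,185,244],None)]
sb=[[107,183,166,198],[417,209,439,252],[186,204,219,248],[77,220,137,253],[157,218,179,261],[375,204,418,253]]
for e,_ in B:
    a=fitbar([('top',T,e)]); u=w2px('scene',[a[0][0],a[0][1],.013])
    s=min(sb,key=lambda q:np.hypot((q[0]+q[2])/2-u[0],(q[1]+q[3])/2-u[1]))
    b=fitbar([('scene',Sc,s)],guess=a[0][2]); print('bar',a[0],a[1],'| scene',b[0],b[1])
for nm,m,et,es,th,k in(('knob',knobm,[268,228,307,266],[272,183,311,230],[-.3,.15],.065),('st',stm,[234,140,300,224],[282,225,375,304],[0],.02)):
    for n,im,e in(('top',T,et),('scene',Sc,es)):
        c=px2w(n,(e[0]+e[2])/2,(e[1]+e[3])/2,k if 0 else .02); p0=[c[0],c[1]]+th
        x,f=fit([(n,im,e)],m,p0,[.01,.01]+[.1]*len(th)); print(nm,n,x,f)
for z,u,v in((.041,140+337/2.35,125+315/2.35),(.041,140+313/2.35,125+287/2.35),(.091,140+342/2.35,125+302/2.35)): print(px2w('top',u,v,z))
E
python3 run1.py
```

```text
bar [ 0.4711 -0.2325  2.8553] 0.03459351305812974 | scene [ 0.4661 -0.232   2.8842] 0.25243572157152405
bar [ 0.5224 -0.3154 -0.0147] 0.08385641428010981 | scene [ 0.5161 -0.3149  0.022 ] 0.1298701298701299
bar [0.5102 0.2385 0.2789] 0.11143794001350182 | scene [0.5044 0.2382 0.2581] 0.26577256713148Traceback (most recent call last):
  File "run1.py", line 7, in <module>
    a=fitbar([('top',T,e)]); u=w2px('scene',[a[0][0],a[0][1],.013])
  File "fit.py", line 36, in fitbar
    x,f=fit(items,bar(z),[c[0],c[1],th],[.01,.01,.15])
        ~~~^^^^^^^^^^^^^^^^^^^^^^^^^^^^^^^^^^^^^^^^^^^
  File "fit.py", line 29, in fit
    r=minimize(cost,p0,method='Nelder-Mead',options=dict(initial_simplex=sim,xatol=1e-4,fatol=1e-4,maxiter=150))
    res = _minimize_neldermead(fun, x0, args, callback, bounds=bounds,
                               **options)
    fxc = func(xc)
    fx = function(np.copy(x), *(wrapper_args + args))
  File "fit.py", line 26, in cost
    r=render(n,model(p),g.shape,o)>0; C+=1-(r&g).sum()/max(1,(r|g).sum())
      ~~~~~~^^^^^^^^^^^^^^^^^^^^^^
  File "fit.py", line 10, in render
    f,cx,cy,E=cam(n); m=np.zeros(shape,np.uint8)
              ~~~^^^
  File "h.py", line 6, in cam
    m=vision.camera_model(n); f=210/np.tan(np.radians(m['vertical_fov']/2)); return f,m['cx'],m['cy'],np.array(m['extrinsics'])
ValueError: time passes only in moves, steps and waits
```

```bash
python3 - <<'E'
import re
s=open('h.py').read()
s=re.sub(r"def cam\(n\):\n.*\n","""import pickle,os
def cam(n,_c={}):
    if not _c:
        if not os.path.exists('cam.pkl'): pickle.dump({k:vision.camera_model(k) for k in('top','scene')},open('cam.pkl','wb'))
        for k,m in pickle.load(open('cam.pkl','rb')).items(): _c[k]=(210/np.tan(np.radians(m['vertical_fov']/2)),m['cx'],m['cy'],np.array(m['extrinsics']))
    return _c[n]
""",s); open('h.py','w').write(s)
s=open('fit.py').read()
s=s.replace("        M.append(","        k,lab,st,_=cv2.connectedComponentsWithStats(g.astype(np.uint8)); g=lab==1+np.argmax(st[1:,4])\n        M.append(")
open('fit.py','w').write(s)
E
python3 run1.py
```

```text
bar [ 0.4711 -0.2325  2.8553] 0.03459351305812974 | scene [ 0.4653 -0.232   2.8845] 0.09970761472943768
bar [ 0.5224 -0.3154 -0.0147] 0.08385641428010981 | scene [ 0.5161 -0.3148  0.021 ] 0.0993303571428571
bar [0.5092 0.2382 3.4211] 0.03724599070156198 | scene [0.5037 0.2381 3.3987] 0.07558291363551572
bar [0.5254 0.3154 3.0294] 0.06850950062064354 | scene [0.5183 0.3156 3.003 ] 0.0773804161787226
knob top [ 0.438  -0.0084 -0.2282  0.2094] 0.06614173228346454
knob scene [ 0.4382 -0.0078 -0.167  -0.0899] 0.22428911436803212
st top [ 0.6335  0.0481 -0.0061] 0.009487408546583254
st scene [ 0.6288  0.0484 -0.006 ] 0.05819921271612938
[0.3991 0.0002 0.041 ]
[0.4331 0.0289 0.041 ]
[ 0.4084 -0.0066  0.091 ]
```

```bash
cat > plan.py <<'E'
from h import *
import json,sys
def pose():
    o=observe(); w,x,y,z=o['tool_rot']; return np.array(o['ee_pos'])*1000,np.degrees(np.arctan2(2*(x*y+w*z),1-2*(y*y+z*z))),o
def plan(*tg,start=None):
    """targets (x,y,z mm, psi deg [tool x heading] , jaw[, vmax]); assumes tool down"""
    p,psi=start or pose()[:2]; rows=[]
    for t in tg:
        x,y,z,ps,j=t[:5]; v=t[5] if len(t)>5 else 45
        d=(psi-ps+180)%360-180
        if len(t)>6: d=t[6]
        n=int(max(1,np.ceil(np.linalg.norm(np.array([x,y,z])-p)/v-.02),np.ceil(abs(d)/8.5)))
        for i in range(n):
            k=n-i; c,s=np.cos(np.radians(psi)),np.sin(np.radians(psi))
            D=(np.array([x,y,z])-p)/k; tx,ty,tz=D[0]*c+D[1]*s,D[0]*s-D[1]*c,-D[2]
            tx,ty,tz=[round(float(q)*2)/2 for q in(tx,ty,tz)]; r=round(d/k*10)/10; d-=r
            rows.append([[tx,ty,tz],r,j])
            p=p+np.array([tx*c+ty*s,tx*s-ty*c,-tz]); psi-=r
    for i in range(0,len(rows),5): print(json.dumps(rows[i:i+5]))
E
python3 - <<'E'
from plan import *
p,psi,o=pose(); print(p,psi)
plan((438,-8,180,167,-1,45,-142.7),(438,-8,56,167,-1,40))
E
```

```text
[ 215.86715916 -478.54327903  231.34529763] 24.281229810677885
[[[23.5, -20.0, 3.0], -8.4, -1], [[26.0, -16.0, 3.0], -8.4, -1], [[28.0, -12.5, 3.0], -8.4, -1], [[29.5, -8.0, 3.0], -8.4, -1], [[30.5, -3.5, 3.0], -8.4, -1]]
[[[30.5, 1.0, 3.0], -8.4, -1], [[30.0, 5.0, 3.0], -8.4, -1], [[29.0, 9.5, 3.0], -8.4, -1], [[27.5, 14.0, 3.0], -8.4, -1], [[25.0, 17.5, 3.0], -8.4, -1]]
[[[22.0, 21.0, 3.0], -8.4, -1], [[19.0, 24.0, 3.0], -8.4, -1], [[15.0, 26.5, 3.0], -8.4, -1], [[11.0, 28.5, 3.0], -8.4, -1], [[7.0, 30.0, 3.0], -8.4, -1]]
[[[2.5, 30.5, 3.0], -8.3, -1], [[-2.0, 30.5, 3.5], -8.4, -1], [[0.0, 0.0, 31.0], 0.0, -1], [[0.0, 0.0, 31.0], 0.0, -1], [[0.0, 0.0, 31.0], 0.0, -1]]
[[[-0.5, 0.0, 31.0], 0.0, -1]]
```

The first reach is for the knob. The knob itself is at top (287,247), and nothing else looks like it; the nearest dark round things are the discs at the picture's top corners (about 150,135 and 478,140). Bars: grey ones at top (365,237), (392,218), (199,223) and (175,219). Brown look-alikes at (446,226) and (440,296) are to be left alone.

```bash
python3 -c "
import cv2
a=cv2.imread('pics/top0.png')[222:272,257:317]
b=cv2.imread('pics/top0.png')[185:270,345:480]
a=cv2.resize(a,(600,500),interpolation=cv2.INTER_CUBIC)
cv2.imwrite('pics/knobc.png',a)"
```

```text
(no output)
```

View pics/knobc.png

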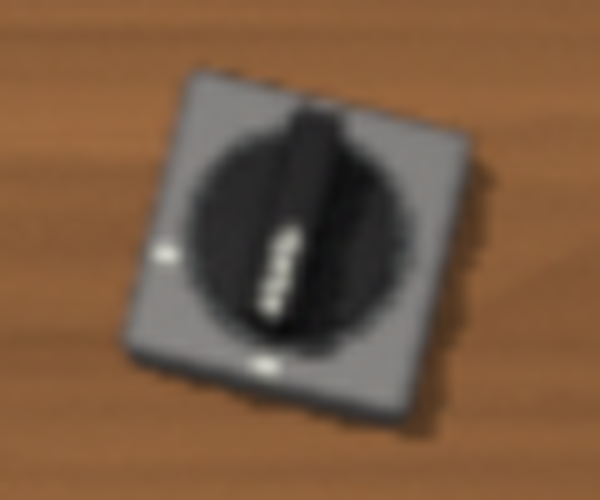

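The crop shows the knob at about (286.5,244). Its white half points down-left along about 167°, at the RUN dot (265,365 in the crop), and the LOAD dot is to the left (165,252). I take this as the knob.

carry_out(
  series=[
    [[23.5, -20.0, 3.0], -8.4, -1],
    [[26.0, -16.0, 3.0], -8.4, -1],
    [[28.0, -12.5, 3.0], -8.4, -1],
    [[29.5, -8.0, 3.0], -8.4, -1],
    [[30.5, -3.5, 3.0], -8.4, -1],
  ],
)

```text
time: 1.4
ee_pos: [0.2819, -0.339, 0.2163]
tool_rot: [0.0, 0.836, 0.549, 0.0]
ft_force: [0.8, -0.6, 0.6]
width: 0.996
gripper_force: 0.0
```

carry_out(
  series=[
    [[30.5, 1.0, 3.0], -8.4, -1],
    [[30.0, 5.0, 3.0], -8.4, -1],
    [[29.0, 9.5, 3.0], -8.4, -1],
    [[27.5, 14.0, 3.0], -8.4, -1],
    [[25.0, 17.5, 3.0], -8.4, -1],
  ],
)

```text
time: 1.9
ee_pos: [0.347, -0.2006, 0.2014]
tool_rot: [0.0, 0.583, 0.812, 0.0]
ft_force: [0.6, -0.1, 0.3]
width: 1.001
gripper_force: 0.0
```

carry_out(
  series=[
    [[22.0, 21.0, 3.0], -8.4, -1],
    [[19.0, 24.0, 3.0], -8.4, -1],
    [[15.0, 26.5, 3.0], -8.4, -1],
    [[11.0, 28.5, 3.0], -8.4, -1],
    [[7.0, 30.0, 3.0], -8.4, -1],
  ],
)

```text
time: 2.4
ee_pos: [0.4123, -0.0623, 0.1864]
tool_rot: [0.0, 0.254, 0.967, -0.0]
ft_force: [0.4, -0.8, -0.2]
width: 1.005
gripper_force: 0.0
```

carry_out(
  series=[
    [[2.5, 30.5, 3.0], -8.3, -1],
    [[-2.0, 30.5, 3.5], -8.4, -1],
    [[0, 0, 0], 0, -1],
    [[0, 0, 0], 0, -1],
  ],
)

```text
time: 2.8
ee_pos: [0.4376, -0.0078, 0.1797]
tool_rot: [-0.0, 0.113, 0.994, -0.0]
ft_force: [0.0, -1.0, -0.2]
width: 1.001
gripper_force: 0.0
```

Run:
```python
from plan import *
p,psi,o=pose(); print(p,psi,o['joint_positions'],px2w('top',286.5,243.8,.091))
plan((436,-8,56,167,-1,40))
shot('scene','s1');shot('top','t1')
```

```text
[437.56537028  -7.7845423  179.70346631] 167.00447906595443 [-1.70830613e-01 -1.85541076e-01 -2.24477232e-01  1.53243134e+00
 -5.85822632e-04  5.59840170e-02] [ 0.43505327 -0.00935087  0.091     ]
[[[0.5, 0.0, 31.0], 0.0, -1], [[0.5, 0.0, 31.0], 0.0, -1], [[0.0, -0.5, 31.0], 0.0, -1], [[0.5, 0.0, 30.5], 0.0, -1]]
```

View pics/s1.png

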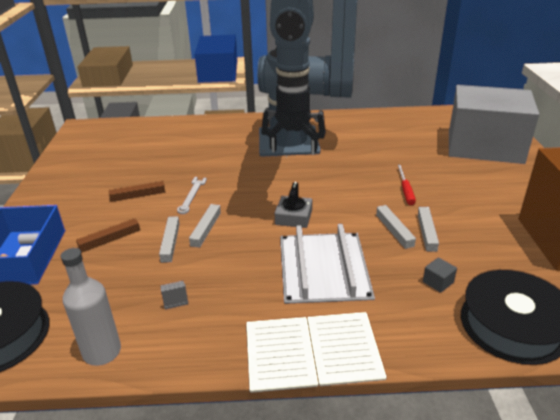

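The scene picture shows four grey bars at (170,238), (205,225), (395,226) and (428,228), and two brown ones at (137,190) and (108,235). The gripper is above the knob (294,205).

carry_out(
  series=[
    [[0.5, 0, 31], 0, -1],
    [[0.5, 0, 31], 0, -1],
    [[0, -0.5, 31], 0, -1],
    [[0.5, 0, 30.5], 0, -1],
    [[0, 0, 0], 0, 1],
  ],
)

```text
time: 3.4
ee_pos: [0.4316, -0.0086, 0.0519]
tool_rot: [-0.005, 0.115, 0.993, 0.0]
ft_force: [0.3, -0.0, 0.2]
width: 0.862
gripper_force: 0.0
```

carry_out(
  series=[
    [[0, 0, 0], 0, 1],
    [[0, 0, 0], 0, 1],
    [[0, 0, 0], 0, 1],
    [[0, 0, 0], 0, 1],
    [[0, 0, 0], 0, 1],
  ],
)

```text
time: 3.9
ee_pos: [0.4377, -0.0091, 0.0585]
tool_rot: [0.002, 0.114, 0.993, -0.001]
ft_force: [-1.7, -1.5, 6.2]
width: 0.175
gripper_force: 59.2
```

carry_out(
  series=[
    [[0, 0, 0], 0, 1],
    [[0, 0, 0], 0, 1],
    [[0, 0, 0], 0, 1],
  ],
)

```text
time: 4.2
ee_pos: [0.4377, -0.0091, 0.0585]
tool_rot: [0.002, 0.114, 0.993, -0.001]
ft_force: [-0.6, -1.9, 6.3]
width: 0.182
gripper_force: 59.2
```

carry_out(
  series=[
    [[0, 0, 0], 6, 1],
    [[0, 0, 0], 6, 1],
    [[0, 0, 0], 6, 1],
    [[0, 0, 0], 6, 1],
    [[0, 0, 0], 6, 1],
  ],
)

```text
time: 4.7
ee_pos: [0.437, -0.0103, 0.0585]
tool_rot: [0.002, 0.369, 0.93, -0.002]
ft_force: [-3.1, -5.2, 8.0]
width: 0.179
gripper_force: 58.6
```

carry_out(
  series=[
    [[0, 0, 0], 6, 1],
    [[0, 0, 0], 6, 1],
    [[0, 0, 0], 6, 1],
    [[0, 0, 0], 6, 1],
    [[0, 0, 0], 6, 1],
  ],
)

```text
time: 5.2
ee_pos: [0.4358, -0.011, 0.0584]
tool_rot: [0.002, 0.597, 0.802, -0.003]
ft_force: [-6.1, -6.4, 9.6]
width: 0.177
gripper_force: 59.1
```

carry_out(
  series=[
    [[0, 0, 0], 5, 1],
    [[0, 0, 0], 0, 1],
    [[0, 0, 0], 0, 1],
  ],
)

```text
time: 5.5
ee_pos: [0.4356, -0.011, 0.0585]
tool_rot: [0.002, 0.63, 0.777, -0.003]
ft_force: [-6.5, -6.4, 9.3]
width: 0.177
gripper_force: 59.2
```

Run:
```python
from plan import *
p,psi,o=pose(); print(p,psi,o['torque'],o['width'])
```

```text
[435.57282538 -11.02660602  58.45865812] 101.89709512872366 [-1.3847953   1.3883959  -0.12247741] 0.1769877376114603
```

carry_out(
  series=[
    [[0, 0, 0], 0, -1],
    [[0, 0, 0], 0, -1],
    [[0, 0, 0], 0, -1],
    [[0, 0, 0], 0, -1],
    [[0, 0, 0], 0, -1],
  ],
)

```text
time: 6.0
ee_pos: [0.4361, -0.008, 0.0561]
tool_rot: [-0.0, 0.629, 0.777, 0.0]
ft_force: [0.1, 0.6, 0.2]
width: 0.989
gripper_force: 0.0
```

carry_out(
  series=[
    [[0, 0, -30], 0, -1],
    [[0, 0, -40], 0, -1],
    [[0, 0, -40], 0, -0.2],
    [[0, 0, 0], 0, -0.2],
    [[0, 0, 0], 0, -0.2],
  ],
)

```text
time: 6.5
ee_pos: [0.4372, -0.0083, 0.1676]
tool_rot: [0.001, 0.629, 0.777, 0.001]
ft_force: [-0.3, 0.7, -0.8]
width: 0.602
gripper_force: 0.0
```

Run:
```python
from plan import *
p,psi,o=pose(); print(p,psi,o['torque'],o['width'])
plan((469,-232,130,164.4,-.2),(469,-232,6,164.4,-.2,35))
im=shot('top','t2'); c=im[222:272,257:317,::-1]; cv2.imwrite('pics/k2.png',cv2.resize(c,(480,400)))
```

```text
[437.23206658  -8.34601157 167.61242982] 101.98943247342851 [-0.01884454  0.06612377 -0.02987997] 0.6021523979743378
[[[-28.0, -2.0, 4.5], -7.8, -0.2], [[-27.5, -5.5, 4.5], -7.8, -0.2], [[-26.5, -9.5, 5.0], -7.8, -0.2], [[-25.0, -13.0, 4.5], -7.8, -0.2], [[-23.0, -16.5, 5.0], -7.8, -0.2]]
[[[-21.0, -19.0, 4.5], -7.8, -0.2], [[-18.0, -22.0, 5.0], -7.8, -0.2], [[-15.0, -24.0, 4.5], -7.8, -0.2], [[0.0, 0.0, 31.0], 0.0, -0.2], [[0.0, 0.0, 31.0], 0.0, -0.2]]
[[[0.0, 0.0, 31.0], 0.0, -0.2], [[0.0, 0.0, 31.0], 0.0, -0.2]]
```

View pics/t2.png

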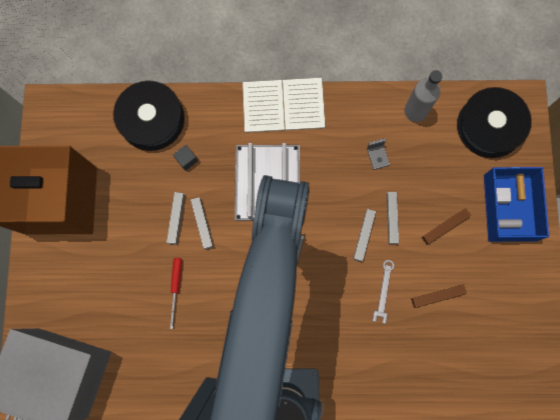

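The top picture shows the arm covering the knob at (287,247); the four grey bars are unchanged, at (365,237), (393,218), (201,223) and (175,219). I'll check the knob once the arm is aside.

carry_out(
  series=[
    [[-28, -2, 4.5], -7.8, -0.2],
    [[-27.5, -5.5, 4.5], -7.8, -0.2],
    [[-26.5, -9.5, 5], -7.8, -0.2],
    [[-25, -13, 4.5], -7.8, -0.2],
    [[-23, -16.5, 5], -7.8, -0.2],
  ],
)

```text
time: 7.05
ee_pos: [0.4543, -0.148, 0.1402]
tool_rot: [-0.002, 0.331, 0.944, 0.0]
ft_force: [0.4, -0.2, -0.5]
width: 0.604
gripper_force: 0.0
```

carry_out(
  series=[
    [[-21, -19, 4.5], -7.8, -0.2],
    [[-18, -22, 5], -7.8, -0.2],
    [[-15, -24, 4.5], -7.8, -0.2],
    [[0, 0, 0], 0, -0.2],
    [[0, 0, 0], 0, -0.2],
  ],
)

```text
time: 7.55
ee_pos: [0.4667, -0.2311, 0.1265]
tool_rot: [-0.002, 0.137, 0.991, 0.001]
ft_force: [-0.1, 0.9, -0.4]
width: 0.603
gripper_force: 0.0
```

Run:
```python
from plan import *
p,psi,o=pose(); print(p,psi,o['width'])
plan((469,-232,6,164.4,-.2,35))
im=shot('top','t3'); c=im[222:272,257:317,::-1]; cv2.imwrite('pics/k3.png',cv2.resize(c,(480,400)))
```

```text
[ 466.73844539 -231.11007684  126.49750064] 164.24072370883093 0.6027147047230547
[[[-0.5, 0.0, 30.0], 0.0, -0.2], [[-0.5, 0.0, 30.0], -0.1, -0.2], [[-0.5, 0.0, 30.0], 0.0, -0.2], [[-1.0, 0.0, 30.5], -0.1, -0.2]]
```

View pics/k3.png

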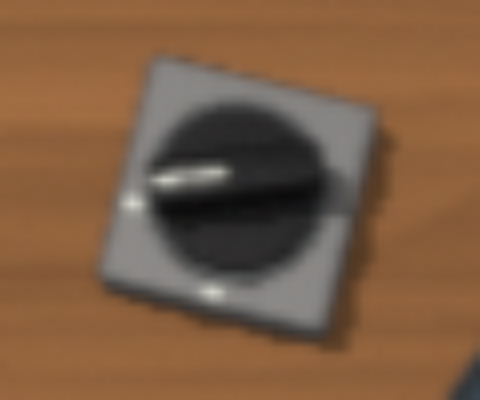

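The knob's white line points left, at the LOAD dot (130,203 in the crop), so the knob is at LOAD. Now grasp the first bar, at (365,237) in the top view: light grey, not brown.

carry_out(
  series=[
    [[-0.5, 0, 30], 0, -0.2],
    [[-0.5, 0, 30], 0, -0.2],
    [[-0.5, 0, 30], 0, -0.2],
    [[-0.5, 0, 30], 0, -0.2],
    [[0, 0, 0], 0, -0.2],
  ],
)

```text
time: 8.1
ee_pos: [0.4659, -0.2283, 0.0037]
tool_rot: [-0.005, 0.135, 0.991, 0.003]
ft_force: [-0.0, 0.1, 0.5]
width: 0.599
gripper_force: 0.0
```

carry_out(
  series=[
    [[0, 0, 0], 0, 1],
    [[0, 0, 0], 0, 1],
    [[0, 0, 0], 0, 1],
    [[0, 0, 0], 0, 1],
    [[0, 0, 0], 0, 1],
  ],
)

```text
time: 8.6
ee_pos: [0.4715, -0.2331, 0.0109]
tool_rot: [0.002, 0.136, 0.991, -0.001]
ft_force: [-1.1, 1.1, 5.8]
width: 0.288
gripper_force: 62.7
```

Run:
```python
from plan import *
p,psi,o=pose(); print(p,psi,o['width']*85,o['gripper_force'])
```

```text
[ 471.50064061 -233.06008862   10.90184608] 164.3827259656919 24.4637640808411 62.66066908836365
```

carry_out(
  series=[
    [[0, 0, 0], 0, 0],
    [[0, 0, 0], 0, 0],
    [[0, 0, 6], 0, 0],
    [[0, 0, 0], 0, 0],
    [[0, 0, 0], 0, 0],
  ],
)

```text
time: 9.1
ee_pos: [0.4694, -0.2319, 0.0019]
tool_rot: [-0.001, 0.136, 0.991, 0.0]
ft_force: [0.3, 0.2, 0.1]
width: 0.499
gripper_force: 0.0
```

carry_out(
  series=[
    [[0, 0, 0], 0, 1],
    [[0, 0, 0], 0, 1],
    [[0, 0, 0], 0, 1],
    [[0, 0, 0], 0, 1],
    [[0, 0, 0], 0, 1],
  ],
)

```text
time: 9.6
ee_pos: [0.4701, -0.2323, 0.0028]
tool_rot: [0.0, 0.136, 0.991, -0.0]
ft_force: [0.3, -0.6, -0.3]
width: 0.292
gripper_force: 61.3
```

carry_out(
  series=[
    [[0, 0, -30], 0, 1],
    [[0, 0, -40], 0, 1],
    [[0, 0, -40], 0, 1],
    [[0, 0, 0], 0, 1],
    [[0, 0, 0], 0, 1],
  ],
)

```text
time: 10.1
ee_pos: [0.4709, -0.2328, 0.114]
tool_rot: [0.001, 0.136, 0.991, -0.001]
ft_force: [0.0, 0.0, -2.2]
width: 0.286
gripper_force: 61.1
```

carry_out(
  series=[
    [[0, 0, 0], 0, 1],
    [[0, 0, 0], 0, 1],
  ],
)

```text
time: 10.3
ee_pos: [0.4687, -0.2314, 0.1104]
tool_rot: [-0.002, 0.136, 0.991, 0.001]
ft_force: [-0.6, 0.3, -1.3]
width: 0.291
gripper_force: 61.1
```

Run:
```python
from plan import *
p,psi,o=pose(); print(p,psi,o['width']*85,o['gripper_force'],o['ft_force'])
# station mean
x,y,th=631,48.2,-.35
def at(a,b): c,s=np.cos(np.radians(th)),np.sin(np.radians(th)); return x+c*a-s*b,y+s*a+c*b
X,Y=at(-50,0); print(X,Y)
plan((X,Y,130,90+th,1,42))
```

```text
[ 468.66479919 -231.37332324  110.41187412] 164.38206506647958 24.705784548819857 61.06373906135559 [-0.56429491  0.30023666 -1.3411531 ]
581.0009328879471 48.50543071953392
[[[-3.5, 33.5, -2.0], 8.3, 1], [[1.0, 33.5, -2.0], 8.3, 1], [[6.0, 33.0, -2.0], 8.3, 1], [[10.5, 31.5, -2.5], 8.3, 1], [[15.0, 30.0, -2.0], 8.3, 1]]
[[[19.5, 27.5, -2.5], 8.3, 1], [[23.0, 24.0, -2.0], 8.3, 1], [[26.5, 20.5, -2.5], 8.3, 1], [[29.0, 17.0, -2.0], 8.3, 1]]
```

carry_out(
  series=[
    [[-3.5, 33.5, -2], 8.3, 1],
    [[1, 33.5, -2], 8.3, 1],
    [[6, 33, -2], 8.3, 1],
    [[10.5, 31.5, -2.5], 8.3, 1],
    [[15, 30, -2], 8.3, 1],
  ],
)

```text
time: 10.8
ee_pos: [0.532, -0.0755, 0.1215]
tool_rot: [-0.002, 0.481, 0.877, -0.0]
ft_force: [0.5, -0.1, -0.8]
width: 0.294
gripper_force: 61.0
```

carry_out(
  series=[
    [[19.5, 27.5, -2.5], 8.3, 1],
    [[23, 24, -2], 8.3, 1],
    [[26.5, 20.5, -2.5], 8.3, 1],
    [[29, 17, -2], 8.3, 1],
    [[0, 0, 0], 0, 1],
  ],
)

```text
time: 11.3
ee_pos: [0.5827, 0.0513, 0.1305]
tool_rot: [-0.001, 0.708, 0.706, 0.0]
ft_force: [-0.4, -0.0, -1.8]
width: 0.292
gripper_force: 61.0
```

carry_out(
  series=[
    [[0, 0, 0], 0, 1],
    [[0, 0, 0], 0, 1],
    [[0, 0, 0], 0, 1],
  ],
)

```text
time: 11.6
ee_pos: [0.582, 0.0463, 0.1316]
tool_rot: [-0.0, 0.709, 0.705, -0.001]
ft_force: [-0.5, 0.6, -1.2]
width: 0.292
gripper_force: 61.0
```

carry_out(
  series=[
    [[0, 0, 0], 0, 1],
  ],
)

```text
time: 11.7
ee_pos: [0.5823, 0.0464, 0.1321]
tool_rot: [-0.0, 0.709, 0.705, -0.0]
ft_force: [-0.1, 0.0, -1.7]
width: 0.288
gripper_force: 61.0
```

Run:
```python
from plan import *
p,psi,o=pose(); print(p,psi,o['width']*85,o['gripper_force'],o['ft_force'])
shot('scene','s4')
```

```text
[582.28336746  46.42960712 132.08927585] 89.61286271843333 24.458696644279843 60.999237298965454 [-0.09904466  0.04985659 -1.74016019]
```

carry_out(
  series=[
    [[1, -1, 30], 0, 1],
    [[1, 0, 30], 0, 1],
    [[0, 0, 27], 0, 1],
    [[0, 0, 0], 0, 1],
    [[0, 0, 0], 0, 1],
  ],
)

```text
time: 12.25
ee_pos: [0.5813, 0.0491, 0.0456]
tool_rot: [-0.0, 0.709, 0.705, -0.0]
ft_force: [0.9, 0.6, -1.4]
width: 0.291
gripper_force: 62.2
```

carry_out(
  series=[
    [[0, 0, 0], 0, 1],
    [[0, 0, 1.5], 0, 1],
    [[0, 0, 1.5], 0, 1],
    [[0, 0, 1.5], 0, 1],
    [[0, 0, 0], 0, 1],
  ],
)

```text
time: 12.75
ee_pos: [0.5815, 0.0495, 0.0406]
tool_rot: [-0.0, 0.709, 0.705, -0.0]
ft_force: [-0.1, -0.4, -1.7]
width: 0.29
gripper_force: 62.2
```

carry_out(
  series=[
    [[0, 0, 0], 0, 1],
    [[0, 0, 0], 0, 1],
  ],
)

```text
time: 12.95
ee_pos: [0.5816, 0.0495, 0.0408]
tool_rot: [-0.0, 0.709, 0.705, -0.0]
ft_force: [-0.0, -0.4, -1.9]
width: 0.295
gripper_force: 62.2
```

carry_out(
  series=[
    [[0, 0, 1], 0, 1],
    [[0, 0, 0], 0, 1],
    [[0, 0, 0], 0, 1],
  ],
)

```text
time: 13.25
ee_pos: [0.5819, 0.0495, 0.0404]
tool_rot: [0.0, 0.709, 0.705, 0.0]
ft_force: [-0.3, 0.2, 2.2]
width: 0.292
gripper_force: 62.5
```

carry_out(
  series=[
    [[0, 0, 1], 0, 1],
    [[0, 0, 0], 0, 1],
    [[0, 0, 0], 0, 1],
  ],
)

```text
time: 13.55
ee_pos: [0.5819, 0.0495, 0.0403]
tool_rot: [0.0, 0.709, 0.705, 0.0]
ft_force: [-3.3, 1.0, 6.7]
width: 0.293
gripper_force: 63.3
```

carry_out(
  series=[
    [[0, 0, 0], 0, -0.2],
    [[0, 0, 0], 0, -0.2],
    [[0, 0, 0], 0, -0.2],
    [[0, 0, -20], 0, -0.2],
    [[0, 0, -40], 0, -0.2],
  ],
)

```text
time: 14.05
ee_pos: [0.578, 0.0495, 0.0944]
tool_rot: [-0.004, 0.709, 0.705, -0.003]
ft_force: [0.2, -0.3, -0.5]
width: 0.599
gripper_force: 0.0
```

carry_out(
  series=[
    [[0, 0, -40], 0, -0.2],
    [[0, 0, 0], 0, -0.2],
    [[0, 0, 0], 0, -0.2],
    [[0, 0, 0], 0, -0.2],
    [[0, 0, 0], 0, -0.2],
  ],
)

```text
time: 14.55
ee_pos: [0.5803, 0.0495, 0.1365]
tool_rot: [-0.001, 0.709, 0.705, -0.001]
ft_force: [-0.1, 0.2, 0.9]
width: 0.605
gripper_force: 0.0
```

Run:
```python
from plan import *
p,psi,o=pose(); print(p,psi,o['width']*85,o['gripper_force'],o['ft_force'])
plan((520,-315,130,180,-.2))
```

```text
[580.33649669  49.48364576 136.50501866] 89.68042280102578 51.462962468825815 0.0 [-0.10219162  0.24632499  0.86418324]
[[[-33.0, -5.5, 0.5], -8.2, -0.2], [[-32.0, -10.0, 0.5], -8.2, -0.2], [[-30.5, -14.5, 0.5], -8.2, -0.2], [[-28.0, -18.5, 0.5], -8.2, -0.2], [[-25.0, -22.5, 0.5], -8.2, -0.2]]
[[[-21.5, -25.5, 0.5], -8.2, -0.2], [[-17.5, -28.5, 0.5], -8.2, -0.2], [[-13.5, -31.0, 1.0], -8.2, -0.2], [[-9.0, -32.5, 0.5], -8.2, -0.2], [[-4.0, -33.5, 1.0], -8.3, -0.2]]
[[[0.5, -33.5, 0.5], -8.2, -0.2]]
```

carry_out(
  series=[
    [[-33, -5.5, 0.5], -8.2, -0.2],
    [[-32, -10, 0.5], -8.2, -0.2],
    [[-30.5, -14.5, 0.5], -8.2, -0.2],
    [[-28, -18.5, 0.5], -8.2, -0.2],
    [[-25, -22.5, 0.5], -8.2, -0.2],
  ],
)

```text
time: 15.05
ee_pos: [0.5527, -0.1171, 0.1344]
tool_rot: [-0.002, 0.414, 0.91, -0.0]
ft_force: [-0.1, 0.0, 0.3]
width: 0.595
gripper_force: 0.0
```

carry_out(
  series=[
    [[-21.5, -25.5, 0.5], -8.2, -0.2],
    [[-17.5, -28.5, 0.5], -8.2, -0.2],
    [[-13.5, -31, 1], -8.2, -0.2],
    [[-9, -32.5, 0.5], -8.2, -0.2],
    [[-4, -33.5, 1], -8.3, -0.2],
  ],
)

```text
time: 15.55
ee_pos: [0.5254, -0.2827, 0.1309]
tool_rot: [-0.001, 0.069, 0.998, 0.001]
ft_force: [0.7, -0.3, 0.3]
width: 0.599
gripper_force: 0.0
```

carry_out(
  series=[
    [[0.5, -33.5, 0.5], -8.2, -0.2],
    [[0, 0, 0], 0, -0.2],
    [[0, 0, 0], 0, -0.2],
    [[0, 0, 0], 0, -0.2],
    [[0, 0, 0], 0, -0.2],
  ],
)

```text
time: 16.05
ee_pos: [0.5214, -0.3137, 0.1319]
tool_rot: [-0.0, -0.0, 1.0, 0.0]
ft_force: [1.1, 0.0, 0.1]
width: 0.601
gripper_force: 0.0
```

```bash
cat > meas.py <<'E'
from fit import *
import sys
# bars placed on station: fit by brightness model? first look
np.set_printoptions(precision=4,suppress=True)
E
python3 - <<'E'
from plan import *
p,psi,o=pose(); print(p,psi,o['width']*85)
T=shot('top','t5');S=shot('scene','s5')
for n in('top','scene'):
    for r in recognise(n,'bar0'): print(n,round(r['p'],2),np.round(r['extent']))
a=cv2.resize(T[130:230,225:310,::-1],None,fx=5,fy=5,interpolation=cv2.INTER_CUBIC)
b=cv2.resize(S[225:305,270:380,::-1],None,fx=3.3,fy=3.3,interpolation=cv2.INTER_CUBIC)
c=np.zeros((500,800,3),np.uint8); c[:,:425]=a; c[:b.shape[0],430:430+b.shape[1]]=b; cv2.imwrite('pics/pl1.png',c)
E
```

```text
[ 521.39010355 -313.72637545  131.88209411] -179.95706482328256 51.12516700209192
top 0.95 [189. 195. 215. 249.]
top 0.82 [415. 284. 466. 308.]
top 0.78 [239. 189. 293. 202.]
top 0.75 [163. 196. 182. 247.]
top 0.71 [424. 207. 471. 243.]
scene 0.88 [160. 216. 182. 264.]
scene 0.7 [376. 205. 415. 252.]
scene 0.68 [ 79. 220. 141. 251.]
scene 0.66 [111. 182. 164. 202.]
scene 0.65 [417. 209. 438. 253.]
scene 0.58 [288. 223. 356. 243.]
```

View pics/pl1.png

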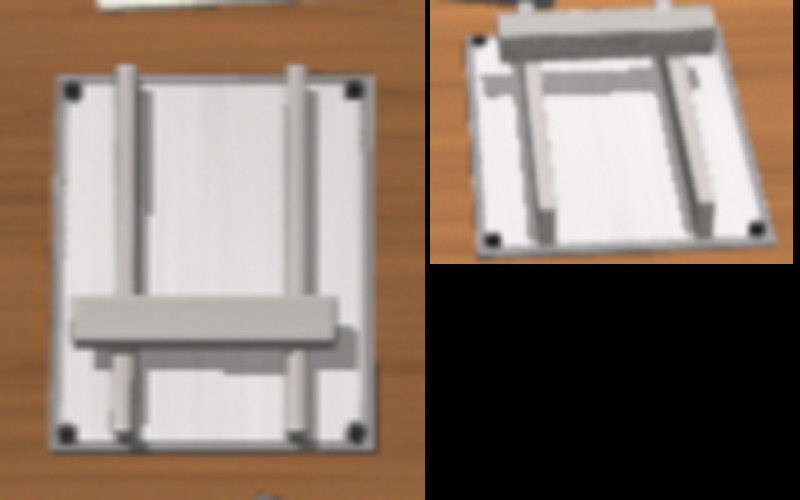

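Run:
```python
from h import *
np.set_printoptions(precision=4,suppress=True)
P=lambda c,r,z:px2w('top',225+(c+.5)/5-.5,130+(r+.5)/5-.5,z)
for nm,c,r,z in(('bar L',73,318,.064),('bar R',337,318,.064),('bar far',205,296.5,.064),('bar near',205,339.5,.064),('railL',124,318,.038),('railR',296,318,.038),('railLtop',126,68,.038),('railRtop',296,68,.038),('railLbot',121,430,.038),('railRbot',296,430,.038),('plate far',215,76,.005),('plate near',213,447,.005)): print(nm,P(c,r,z))
S=lambda c,r,z:px2w('scene',270+(c-430+.5)/3.3-.5,225+(r+.5)/3.3-.5,z)
for nm,c,r,z in(('bar far',606,11,.064),('bar near',606,31,.064),('barL',499,28,.064),('barR',714,28,.064),('barLfar',498,12,.064),('railRend',704,202,.038),('railLend',545,210,.038)): print('S',nm,S(c,r,z))
```

```text
bar L [0.5846 0.1244 0.064 ]
bar R [ 0.5835 -0.0252  0.064 ]
bar far [0.5966 0.0496 0.064 ]
bar near [0.5716 0.0495 0.064 ]
railL [0.5907 0.0976 0.038 ]
railR [ 0.59   -0.0015  0.038 ]
railLtop [0.7413 0.0977 0.038 ]
railRtop [ 0.7404 -0.0021  0.038 ]
railLbot [0.5249 0.0988 0.038 ]
railRbot [ 0.5242 -0.0013  0.038 ]
plate far [0.7471 0.047  0.005 ]
plate near [0.521  0.0477 0.005 ]
S bar far [0.5728 0.0523 0.064 ]
S bar near [0.5958 0.0498 0.064 ]
S barL [ 0.5873 -0.0231  0.064 ]
S barR [0.5976 0.1238 0.064 ]
S barLfar [ 0.5687 -0.0228  0.064 ]
S railRend [0.7418 0.0959 0.038 ]
S railLend [ 0.7427 -0.0035  0.038 ]
```

The crop shows bar 1 lying square across both rails, at about (205,318), with about 1.5 mm offset from the centre. Now bar 2.

carry_out(
  series=[
    [[1, -1.5, 32], 0, -0.2],
    [[0, 0, 32], 0, -0.2],
    [[0, 0, 32], 0, -0.2],
    [[0, 0, 32], 0, -0.2],
    [[0, 0, 0], 0, -0.2],
  ],
)

```text
time: 16.75
ee_pos: [0.5175, -0.314, -0.0006]
tool_rot: [-0.003, -0.0, 1.0, 0.002]
ft_force: [-0.5, 0.5, -0.2]
width: 0.598
gripper_force: 0.0
```

carry_out(
  series=[
    [[0, 0, 0], 0, -0.2],
    [[0, 0, 0], 0, -0.2],
    [[0, 0, 0], 0, -0.2],
  ],
)

```text
time: 17.05
ee_pos: [0.5218, -0.3176, 0.0069]
tool_rot: [0.002, 0.0, 1.0, -0.001]
ft_force: [-0.8, 0.1, 0.4]
width: 0.599
gripper_force: 0.0
```

carry_out(
  series=[
    [[0, 0, 0], 0, 1],
    [[0, 0, 0], 0, 1],
    [[0, 0, 0], 0, 1],
    [[0, 0, 0], 0, 1],
    [[0, 0, 0], 0, 1],
  ],
)

```text
time: 17.55
ee_pos: [0.5213, -0.3173, 0.0059]
tool_rot: [0.001, 0.0, 1.0, -0.001]
ft_force: [0.9, -0.2, 5.9]
width: 0.289
gripper_force: 62.2
```

carry_out(
  series=[
    [[0, 0, 0], 0, 1],
  ],
)

```text
time: 17.65
ee_pos: [0.5212, -0.3173, 0.0059]
tool_rot: [0.001, 0.0, 1.0, -0.001]
ft_force: [0.4, -0.0, 6.4]
width: 0.29
gripper_force: 62.2
```

carry_out(
  series=[
    [[0, 0, -30], 0, 1],
    [[0, 0, -40], 0, 1],
    [[0, 0, -40], 0, 1],
    [[0, 0, 0], 0, 1],
    [[0, 0, 0], 0, 1],
  ],
)

```text
time: 18.15
ee_pos: [0.5209, -0.3172, 0.1154]
tool_rot: [0.001, 0.0, 1.0, -0.001]
ft_force: [-0.3, 0.3, -0.8]
width: 0.286
gripper_force: 61.4
```

carry_out(
  series=[
    [[0, 0, 0], 0, 1],
    [[0, 0, 0], 0, 1],
  ],
)

```text
time: 18.35
ee_pos: [0.5189, -0.3156, 0.1116]
tool_rot: [-0.002, 0.0, 1.0, 0.001]
ft_force: [0.2, 0.3, -1.5]
width: 0.29
gripper_force: 61.4
```

Run:
```python
from plan import *
p,psi,o=pose(); print(p,psi,o['width']*85,o['gripper_force'],o['ft_force'])
plan((681.5,48.5,130,89.7,1,42))
```

```text
[ 518.90357548 -315.60523431  111.57537152] 179.97878786276806 24.61250203308569 61.391247510910034 [ 0.1579344   0.28568965 -1.52694193]
[[[-15.0, 33.0, -1.5], 8.2, 1], [[-10.0, 35.0, -1.5], 8.2, 1], [[-5.0, 36.0, -1.5], 8.2, 1], [[0.5, 36.0, -1.5], 8.2, 1], [[5.5, 36.0, -2.0], 8.2, 1]]
[[[10.5, 34.5, -1.5], 8.2, 1], [[15.5, 33.0, -2.0], 8.2, 1], [[20.0, 30.0, -1.5], 8.2, 1], [[24.0, 27.0, -2.0], 8.2, 1], [[28.0, 23.5, -1.5], 8.2, 1]]
[[[30.5, 19.0, -2.0], 8.3, 1]]
```

carry_out(
  series=[
    [[-15, 33, -1.5], 8.2, 1],
    [[-10, 35, -1.5], 8.2, 1],
    [[-5, 36, -1.5], 8.2, 1],
    [[0.5, 36, -1.5], 8.2, 1],
    [[5.5, 36, -2], 8.2, 1],
  ],
)

```text
time: 18.85
ee_pos: [0.5938, -0.1494, 0.1202]
tool_rot: [-0.002, 0.353, 0.936, -0.0]
ft_force: [-0.2, -0.0, -0.9]
width: 0.288
gripper_force: 61.4
```

carry_out(
  series=[
    [[10.5, 34.5, -1.5], 8.2, 1],
    [[15.5, 33, -2], 8.2, 1],
    [[20, 30, -1.5], 8.2, 1],
    [[24, 27, -2], 8.2, 1],
    [[28, 23.5, -1.5], 8.2, 1],
  ],
)

```text
time: 19.35
ee_pos: [0.6675, 0.016, 0.1287]
tool_rot: [-0.001, 0.658, 0.753, -0.001]
ft_force: [0.2, 0.6, -0.8]
width: 0.289
gripper_force: 61.4
```

carry_out(
  series=[
    [[30.5, 19, -2], 8.3, 1],
    [[0, 0, 0], 0, 1],
    [[0, 0, 0], 0, 1],
    [[0, 0, 0], 0, 1],
    [[0, 0, 0], 0, 1],
  ],
)

```text
time: 19.85
ee_pos: [0.6821, 0.0461, 0.1322]
tool_rot: [-0.0, 0.709, 0.705, -0.001]
ft_force: [0.4, -0.8, -0.7]
width: 0.291
gripper_force: 61.4
```

carry_out(
  series=[
    [[0, 0, 0], 0, 1],
    [[0, 0, 0], 0, 1],
  ],
)

```text
time: 20.05
ee_pos: [0.6826, 0.0464, 0.133]
tool_rot: [0.0, 0.709, 0.705, -0.0]
ft_force: [0.3, -0.2, -1.1]
width: 0.288
gripper_force: 61.4
```

Run:
```python
from plan import *
p,psi,o=pose(); print(p,psi,o['width']*85,o['gripper_force'],o['ft_force'])
```

```text
[682.5704267   46.43001404 132.9639608 ] 89.61635907067532 24.458978880693312 61.379860639572144 [ 0.33758332 -0.19554338 -1.06629141]
```

carry_out(
  series=[
    [[1, -1, 30], 0, 1],
    [[1, 0, 30], 0, 1],
    [[0, 0, 24], 0, 1],
    [[0, 0, 0], 0, 1],
    [[0, 0, 0], 0, 1],
  ],
)

```text
time: 20.55
ee_pos: [0.6814, 0.0491, 0.0491]
tool_rot: [-0.0, 0.709, 0.705, -0.0]
ft_force: [0.0, 0.1, -0.8]
width: 0.293
gripper_force: 62.7
```

carry_out(
  series=[
    [[0, 0, 0], 0, 1],
    [[0, 0, 1.5], 0, 1],
    [[0, 0, 1.5], 0, 1],
    [[0, 0, 0], 0, 1],
    [[0, 0, 0], 0, 1],
  ],
)

```text
time: 21.05
ee_pos: [0.6817, 0.0494, 0.0459]
tool_rot: [0.0, 0.709, 0.705, 0.0]
ft_force: [-0.3, 0.7, -0.8]
width: 0.293
gripper_force: 62.7
```

carry_out(
  series=[
    [[0, 0, 1], 0, 1],
    [[0, 0, 0], 0, 1],
    [[0, 0, 0], 0, 1],
  ],
)

```text
time: 21.35
ee_pos: [0.6816, 0.0494, 0.0446]
tool_rot: [-0.0, 0.709, 0.705, -0.0]
ft_force: [-0.0, -0.9, -1.2]
width: 0.295
gripper_force: 62.7
```

carry_out(
  series=[
    [[0, 0, 1], 0, 1],
    [[0, 0, 0], 0, 1],
    [[0, 0, 0], 0, 1],
  ],
)

```text
time: 21.65
ee_pos: [0.6817, 0.0494, 0.0437]
tool_rot: [-0.0, 0.709, 0.705, -0.0]
ft_force: [0.1, 0.2, -1.1]
width: 0.291
gripper_force: 62.7
```

carry_out(
  series=[
    [[-1, 0, 1], 0, 1],
    [[0, 0, 0], 0, 1],
    [[0, 0, 0], 0, 1],
  ],
)

```text
time: 21.95
ee_pos: [0.6819, 0.0487, 0.0433]
tool_rot: [0.0, 0.709, 0.705, 0.0]
ft_force: [-0.1, 2.1, 1.7]
width: 0.29
gripper_force: 63.0
```

carry_out(
  series=[
    [[0, 0, 1], 0, 1],
    [[0, 0, 0], 0, 1],
    [[0, 0, 0], 0, 1],
  ],
)

```text
time: 22.25
ee_pos: [0.6819, 0.0487, 0.0433]
tool_rot: [0.0, 0.709, 0.705, 0.001]
ft_force: [-1.5, 2.2, 5.5]
width: 0.287
gripper_force: 63.6
```

carry_out(
  series=[
    [[0, 0, 1], 0, 1],
    [[0, 0, 0], 0, 1],
    [[0, 0, 0], 0, 1],
  ],
)

```text
time: 22.55
ee_pos: [0.682, 0.0488, 0.0433]
tool_rot: [0.0, 0.709, 0.705, 0.001]
ft_force: [-3.0, 0.9, 7.8]
width: 0.287
gripper_force: 64.0
```

carry_out(
  series=[
    [[0, 0, 0], 0, -0.2],
    [[0, 0, 0], 0, -0.2],
    [[0, 0, 0], 0, -0.2],
    [[0, 0, -20], 0, -0.2],
    [[0, 0, -40], 0, -0.2],
  ],
)

```text
time: 23.05
ee_pos: [0.678, 0.0482, 0.0952]
tool_rot: [-0.004, 0.709, 0.705, -0.004]
ft_force: [0.4, 0.6, -0.1]
width: 0.6
gripper_force: 0.0
```

carry_out(
  series=[
    [[0, 0, -40], 0, -0.2],
    [[0, 0, 0], 0, -0.2],
    [[0, 0, 0], 0, -0.2],
    [[0, 0, 0], 0, -0.2],
    [[0, 0, 0], 0, -0.2],
  ],
)

```text
time: 23.55
ee_pos: [0.6805, 0.0483, 0.1382]
tool_rot: [-0.001, 0.709, 0.705, -0.001]
ft_force: [-0.4, 0.4, -0.6]
width: 0.602
gripper_force: 0.0
```

Run:
```python
from plan import *
p,psi,o=pose(); print(p,psi,o['width']*85,o['gripper_force'],o['ft_force'])
plan((507,238,130,195.4,-.2))
```

```text
[680.47209387  48.3259396  138.21941598] 89.67708755952903 51.17700412579209 0.0 [-0.44184199  0.41761175 -0.61422626]
[[[14.5, -13.5, 0.5], -8.1, -0.2], [[16.5, -11.0, 0.5], -8.1, -0.2], [[17.5, -9.0, 0.5], -8.1, -0.2], [[19.0, -6.5, 0.5], -8.1, -0.2], [[19.5, -3.5, 0.5], -8.1, -0.2]]
[[[19.5, -1.0, 0.5], -8.2, -0.2], [[19.5, 2.0, 0.5], -8.1, -0.2], [[19.0, 5.0, 1.0], -8.2, -0.2], [[18.5, 7.5, 0.5], -8.1, -0.2], [[17.0, 10.0, 1.0], -8.2, -0.2]]
[[[15.5, 12.5, 0.5], -8.1, -0.2], [[13.5, 14.5, 1.0], -8.2, -0.2], [[11.5, 16.0, 0.5], -8.1, -0.2]]
```

carry_out(
  series=[
    [[14.5, -13.5, 0.5], -8.1, -0.2],
    [[16.5, -11, 0.5], -8.1, -0.2],
    [[17.5, -9, 0.5], -8.1, -0.2],
    [[19, -6.5, 0.5], -8.1, -0.2],
    [[19.5, -3.5, 0.5], -8.1, -0.2],
  ],
)

```text
time: 24.05
ee_pos: [0.6131, 0.122, 0.1362]
tool_rot: [-0.001, 0.419, 0.908, -0.001]
ft_force: [-0.1, 0.2, -0.7]
width: 0.6
gripper_force: 0.0
```

carry_out(
  series=[
    [[19.5, -1, 0.5], -8.2, -0.2],
    [[19.5, 2, 0.5], -8.1, -0.2],
    [[19, 5, 1], -8.2, -0.2],
    [[18.5, 7.5, 0.5], -8.1, -0.2],
    [[17, 10, 1], -8.2, -0.2],
  ],
)

```text
time: 24.55
ee_pos: [0.5466, 0.1945, 0.133]
tool_rot: [-0.002, 0.076, 0.997, -0.0]
ft_force: [-0.8, 0.2, -0.1]
width: 0.6
gripper_force: 0.0
```

carry_out(
  series=[
    [[15.5, 12.5, 0.5], -8.1, -0.2],
    [[13.5, 14.5, 1], -8.2, -0.2],
    [[11.5, 16, 0.5], -8.1, -0.2],
    [[0, 0, 0], 0, -0.2],
    [[0, 0, 0], 0, -0.2],
  ],
)

```text
time: 25.05
ee_pos: [0.5075, 0.2379, 0.1316]
tool_rot: [-0.001, -0.133, 0.991, -0.0]
ft_force: [0.6, -0.3, 0.9]
width: 0.597
gripper_force: 0.0
```

carry_out(
  series=[
    [[0, 0, 0], 0, -0.2],
    [[0, 0, 0], 0, -0.2],
    [[0, 0, 0], 0, -0.2],
  ],
)

```text
time: 25.35
ee_pos: [0.5087, 0.2375, 0.1327]
tool_rot: [-0.0, -0.133, 0.991, -0.0]
ft_force: [0.0, -0.2, -0.2]
width: 0.598
gripper_force: 0.0
```

Run:
```python
from plan import *
p,psi,o=pose(); print(p,psi,o['width']*85)
T=shot('top','t6');S=shot('scene','s6')
for n in('top','scene'):
    for r in recognise(n,'bar0'): print(n,round(r['p'],2),np.round(r['extent']))
a=cv2.resize(T[130:230,225:310,::-1],None,fx=5,fy=5,interpolation=cv2.INTER_CUBIC)
b=cv2.resize(T[170:270,150:225,::-1],None,fx=5,fy=5,interpolation=cv2.INTER_CUBIC)
cv2.imwrite('pics/pl2.png',np.hstack([a,b[:,:375]]))
```

```text
[508.68576923 237.53660088 132.69760126] -164.70723380391806 50.84045277004906
top 0.88 [414. 285. 466. 305.]
top 0.86 [193. 211. 212. 250.]
top 0.82 [241. 190. 293. 204.]
top 0.7 [240. 152. 291. 168.]
top 0.65 [422. 209. 467. 246.]
scene 0.95 [376. 207. 416. 250.]
scene 0.87 [417. 210. 438. 253.]
scene 0.83 [288. 254. 366. 276.]
scene 0.67 [ 78. 218. 137. 254.]
scene 0.64 [110. 179. 167. 204.]
scene 0.57 [289. 225. 357. 247.]
```

View pics/pl2.png

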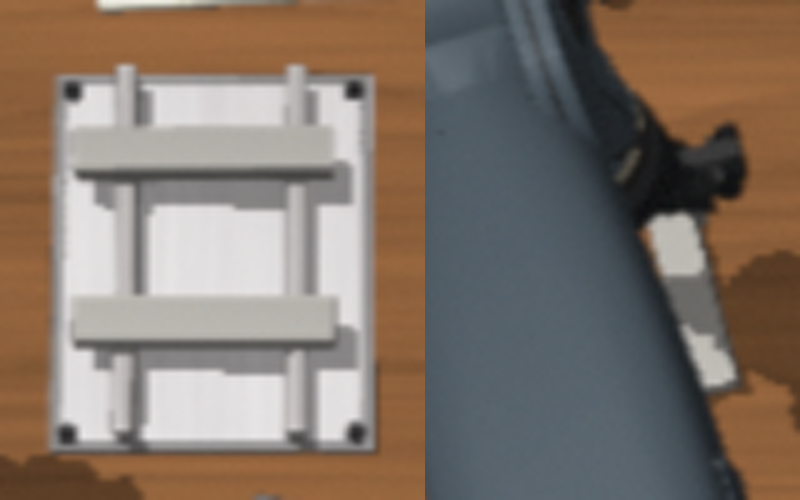

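The crop shows both layer-1 bars square across the rails at (205,148) and (205,318), about 100 mm apart. Bar C lies under the gripper, unmoved.

carry_out(
  series=[
    [[1, 1, 33], 0, -0.2],
    [[0, 0, 33], 0, -0.2],
    [[0, 0, 33], 0, -0.2],
    [[0, 0, 30], 0, -0.2],
    [[0, 0, 0], 0, -0.2],
  ],
)

```text
time: 26.05
ee_pos: [0.5038, 0.2376, -0.0005]
tool_rot: [-0.004, -0.134, 0.991, -0.001]
ft_force: [0.6, -0.4, -0.2]
width: 0.598
gripper_force: 0.0
```

carry_out(
  series=[
    [[0, 0, 0], 0, -0.2],
    [[0, 0, 0], 0, -0.2],
    [[0, 0, 0], 0, -0.2],
    [[0, 0, 0], 0, -0.2],
    [[0, 0, 0], 0, -0.2],
  ],
)

```text
time: 26.55
ee_pos: [0.5077, 0.2391, 0.0049]
tool_rot: [0.001, -0.134, 0.991, 0.0]
ft_force: [0.3, -0.3, -0.7]
width: 0.597
gripper_force: 0.0
```

carry_out(
  series=[
    [[0, 0, 0], 0, 1],
    [[0, 0, 0], 0, 1],
    [[0, 0, 0], 0, 1],
    [[0, 0, 0], 0, 1],
    [[0, 0, 0], 0, 1],
  ],
)

```text
time: 27.05
ee_pos: [0.5074, 0.239, 0.0043]
tool_rot: [0.0, -0.134, 0.991, 0.0]
ft_force: [0.2, -0.2, 2.7]
width: 0.287
gripper_force: 61.7
```

carry_out(
  series=[
    [[0, 0, -40], 0, 1],
    [[0, 0, -40], 0, 1],
    [[0, 0, -40], 0, 1],
    [[0, 0, -40], 0, 1],
    [[0, 0, 0], 0, 1],
  ],
)

```text
time: 27.55
ee_pos: [0.5104, 0.24, 0.1706]
tool_rot: [0.006, -0.134, 0.991, 0.001]
ft_force: [1.1, 0.2, -0.6]
width: 0.291
gripper_force: 61.3
```

carry_out(
  series=[
    [[0, 0, 0], 0, 1],
    [[0, 0, 0], 0, 1],
    [[0, 0, 0], 0, 1],
    [[0, 0, 0], 0, 1],
    [[0, 0, 0], 0, 1],
  ],
)

```text
time: 28.05
ee_pos: [0.5063, 0.2386, 0.1624]
tool_rot: [-0.001, -0.134, 0.991, -0.0]
ft_force: [-0.1, 0.5, -1.5]
width: 0.287
gripper_force: 61.2
```

Run:
```python
from plan import *
p,psi,o=pose(); print(p,psi,o['width']*85,o['gripper_force'],o['ft_force'])
plan((631.5,98.3,160,179.7,1,42))
```

```text
[506.30538125 238.56699296 162.43900774] -164.62026979070055 24.41122294069876 61.22957468032837 [-0.14565904  0.5095815  -1.5179589 ]
[[[-16.5, -33.5, 0.5], 3.1, 1], [[-18.5, -33.0, 0.5], 3.1, 1], [[-20.5, -31.5, 0.5], 3.2, 1], [[-22.0, -30.5, 0.5], 3.1, 1], [[-23.5, -29.5, 0.5], 3.2, 1]]
```

carry_out(
  series=[
    [[-16.5, -33.5, 0.5], 3.1, 1],
    [[-18.5, -33, 0.5], 3.1, 1],
    [[-20.5, -31.5, 0.5], 3.2, 1],
    [[-22, -30.5, 0.5], 3.1, 1],
    [[-23.5, -29.5, 0.5], 3.2, 1],
  ],
)

```text
time: 28.55
ee_pos: [0.6329, 0.0973, 0.1608]
tool_rot: [-0.0, 0.004, 1.0, 0.0]
ft_force: [0.9, -0.2, -1.0]
width: 0.29
gripper_force: 61.3
```

carry_out(
  series=[
    [[0, 0, 0], 0, 1],
    [[0, 0, 0], 0, 1],
    [[0, 0, 0], 0, 1],
    [[0, 0, 0], 0, 1],
    [[0, 0, 0], 0, 1],
  ],
)

```text
time: 29.05
ee_pos: [0.6316, 0.0995, 0.1616]
tool_rot: [0.0, 0.002, 1.0, 0.0]
ft_force: [-0.3, -0.6, -1.5]
width: 0.289
gripper_force: 61.2
```

Run:
```python
from plan import *
p,psi,o=pose(); print(p,psi,o['width']*85,o['gripper_force'],o['ft_force'])
```

```text
[631.62371358  99.54442868 161.63384589] 179.7803557549556 24.569998679901545 61.20709419250488 [-0.30964625 -0.61390099 -1.45415956]
```

carry_out(
  series=[
    [[0, -1, 30], 0, 1],
    [[0, 0, 30], 0, 1],
    [[0, 0, 29], 0, 1],
    [[0, 0, 0], 0, 1],
    [[0, 0, 0], 0, 1],
  ],
)

```text
time: 29.55
ee_pos: [0.6314, 0.098, 0.0723]
tool_rot: [-0.0, 0.002, 1.0, -0.0]
ft_force: [0.5, -0.1, -1.5]
width: 0.291
gripper_force: 63.3
```

carry_out(
  series=[
    [[0, 0, 0], 0, 1],
    [[0, 0, 0], 0, 1],
    [[0, 0, 1.5], 0, 1],
    [[0, 0, 0], 0, 1],
    [[0, 0, 0], 0, 1],
  ],
)

```text
time: 30.05
ee_pos: [0.6322, 0.0974, 0.0709]
tool_rot: [-0.0, 0.003, 1.0, 0.0]
ft_force: [-0.7, -0.8, -0.9]
width: 0.292
gripper_force: 63.2
```

carry_out(
  series=[
    [[0, 0, 1], 0, 1],
    [[0, 0, 0], 0, 1],
    [[0, 0, 0], 0, 1],
  ],
)

```text
time: 30.35
ee_pos: [0.6321, 0.0974, 0.0697]
tool_rot: [-0.0, 0.003, 1.0, -0.0]
ft_force: [-0.1, 0.7, -0.8]
width: 0.292
gripper_force: 63.2
```

carry_out(
  series=[
    [[0, 0, 1], 0, 1],
    [[0, 0, 0], 0, 1],
    [[0, 0, 0], 0, 1],
  ],
)

```text
time: 30.65
ee_pos: [0.6321, 0.0974, 0.0688]
tool_rot: [-0.0, 0.003, 1.0, 0.0]
ft_force: [0.3, -0.1, -1.8]
width: 0.291
gripper_force: 63.2
```

carry_out(
  series=[
    [[0, 1, 1], 0, 1],
    [[0, 0, 0], 0, 1],
    [[0, 0, 0], 0, 1],
  ],
)

```text
time: 30.95
ee_pos: [0.6323, 0.0985, 0.068]
tool_rot: [0.0, 0.003, 1.0, -0.0]
ft_force: [0.4, 0.1, -1.3]
width: 0.288
gripper_force: 63.4
```

carry_out(
  series=[
    [[0, 0, 1], 0, 1],
    [[0, 0, 0], 0, 1],
    [[0, 0, 0], 0, 1],
  ],
)

```text
time: 31.25
ee_pos: [0.6324, 0.0985, 0.0676]
tool_rot: [0.0, 0.003, 1.0, 0.0]
ft_force: [-1.1, 0.0, 4.2]
width: 0.291
gripper_force: 64.0
```

carry_out(
  series=[
    [[0, 0, 0], 0, -0.2],
    [[0, 0, 0], 0, -0.2],
    [[0, 0, 0], 0, -0.2],
    [[0, 0, -20], 0, -0.2],
    [[0, 0, -40], 0, -0.2],
  ],
)

```text
time: 31.75
ee_pos: [0.6288, 0.0983, 0.122]
tool_rot: [-0.005, 0.003, 1.0, -0.0]
ft_force: [-0.0, 0.2, 0.1]
width: 0.598
gripper_force: 0.0
```

carry_out(
  series=[
    [[0, 0, -20], 0, -0.2],
    [[0, 0, 0], 0, -0.2],
    [[0, 0, 0], 0, -0.2],
    [[0, 0, 0], 0, -0.2],
    [[0, 0, 0], 0, -0.2],
  ],
)

```text
time: 32.25
ee_pos: [0.6309, 0.0984, 0.1445]
tool_rot: [-0.002, 0.003, 1.0, -0.0]
ft_force: [-0.1, 0.0, 0.4]
width: 0.599
gripper_force: 0.0
```

Run:
```python
from fit import *
from plan import *
p,psi,o=pose(); print(p,psi,o['width']*85,o['gripper_force'],o['ft_force'])
T=shot('top','t7');S=shot('scene','s7')
for n in('top','scene'):
    for r in recognise(n,'bar0'): print(n,round(r['p'],2),np.round(r['extent']))
print(fitbar([('top',T,[164,194,185,244])],guess=3.02),fitbar([('scene',S,[417,209,439,253])],guess=3.02))
plan((523,315,130,173,-.2))
```

```text
[630.94333643  98.36632926 144.49055701] 179.68027244116462 50.947365197166796 0.0 [-0.13854172  0.01237217  0.41763729]
top 0.96 [166. 195. 185. 244.]
top 0.87 [420. 207. 468. 242.]
top 0.85 [417. 286. 466. 306.]
top 0.77 [260. 189. 290. 203.]
top 0.47 [269. 152. 292. 169.]
scene 0.94 [336. 214. 361. 268.]
scene 0.92 [290. 227. 356. 246.]
scene 0.86 [111. 182. 166. 202.]
scene 0.83 [ 78. 220. 139. 253.]
scene 0.69 [291. 257. 366. 274.]
scene 0.67 [415. 210. 438. 251.]
(array([0.52481487, 0.31523557, 3.02661254]), np.float64(0.06854146806482364)) (array([0.51901747, 0.31542675, 3.00225454]), np.float64(0.07664266426642663))
[[[18.5, 36.0, 2.5], 1.1, -0.2], [[19.0, 35.5, 2.5], 1.1, -0.2], [[19.5, 35.5, 2.5], 1.1, -0.2], [[20.5, 35.0, 3.0], 1.1, -0.2], [[21.0, 34.5, 2.5], 1.1, -0.2]]
[[[21.5, 34.0, 3.0], 1.2, -0.2]]
```

carry_out(
  series=[
    [[18.5, 36, 2.5], 1.1, -0.2],
    [[19, 35.5, 2.5], 1.1, -0.2],
    [[19.5, 35.5, 2.5], 1.1, -0.2],
    [[20.5, 35, 3], 1.1, -0.2],
    [[21, 34.5, 2.5], 1.1, -0.2],
  ],
)

```text
time: 32.95
ee_pos: [0.5405, 0.2804, 0.1335]
tool_rot: [-0.0, 0.051, 0.999, 0.0]
ft_force: [0.5, 0.6, 0.2]
width: 0.598
gripper_force: 0.0
```

carry_out(
  series=[
    [[21.5, 34, 3], 1.2, -0.2],
    [[0, 0, 0], 0, -0.2],
    [[0, 0, 0], 0, -0.2],
    [[0, 0, 0], 0, -0.2],
    [[0, 0, 0], 0, -0.2],
  ],
)

```text
time: 33.45
ee_pos: [0.5243, 0.314, 0.1309]
tool_rot: [0.0, 0.062, 0.998, -0.0]
ft_force: [0.1, 0.6, 0.8]
width: 0.6
gripper_force: 0.0
```

carry_out(
  series=[
    [[0, 0, 0], 0, -0.2],
    [[0, 0, 0], 0, -0.2],
    [[0, 0, 0], 0, -0.2],
  ],
)

```text
time: 33.75
ee_pos: [0.5239, 0.3146, 0.1308]
tool_rot: [0.0, 0.062, 0.998, 0.0]
ft_force: [-0.1, 0.5, 0.5]
width: 0.597
gripper_force: 0.0
```

Run:
```python
from plan import *
p,psi,o=pose(); print(p,psi,o['width']*85)
T=shot('top','t8')
a=cv2.resize(T[130:230,225:310,::-1],None,fx=5,fy=5,interpolation=cv2.INTER_CUBIC)
b=cv2.resize(T[170:270,150:225,::-1],None,fx=5,fy=5,interpolation=cv2.INTER_CUBIC)
cv2.imwrite('pics/pl3.png',np.hstack([a,b[:,:375]]))
for r in recognise('top','bar0'): print(round(r['p'],2),np.round(r['extent']))
S=shot('scene','s8')
for r in recognise('scene','bar0'): print(round(r['p'],2),np.round(r['extent']))
```

```text
[523.87829977 314.62691677 130.84145751] 172.92766850511265 50.766361164666435
0.92 [423. 211. 469. 242.]
0.89 [240. 153. 290. 170.]
0.83 [168. 193. 183. 237.]
0.78 [240. 191. 292. 203.]
0.57 [414. 284. 467. 307.]
0.89 [417. 206. 439. 253.]
0.83 [339. 214. 362. 268.]
0.74 [ 77. 218. 139. 254.]
0.58 [290. 226. 339. 247.]
0.56 [292. 255. 365. 272.]
```

View pics/pl3.png

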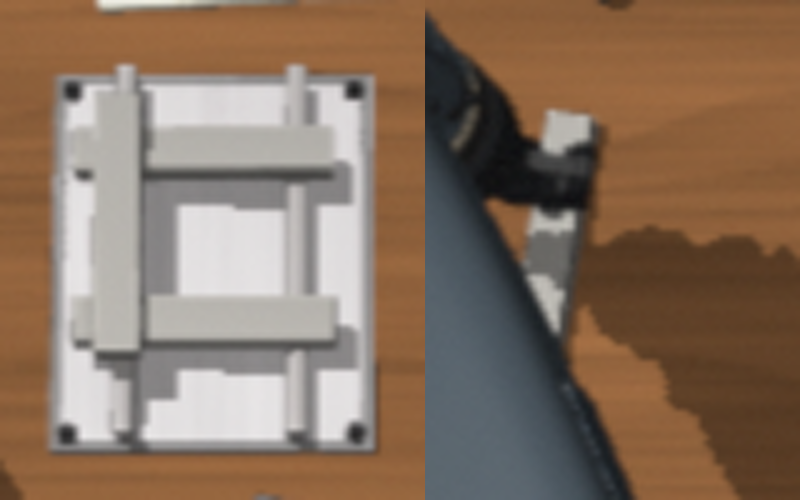

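The crop shows bar 3 square across the first layer, at (118,217), and bar D under the gripper.

carry_out(
  series=[
    [[0.5, 0.5, 32], 0, -0.2],
    [[0, 0, 32], 0, -0.2],
    [[0, 0, 32], 0, -0.2],
    [[0, 0, 30], 0, -0.2],
    [[0, 0, 0], 0, -0.2],
  ],
)

```text
time: 34.45
ee_pos: [0.5185, 0.3137, -0.001]
tool_rot: [-0.005, 0.061, 0.998, -0.003]
ft_force: [-1.1, -0.6, -0.0]
width: 0.601
gripper_force: 0.0
```

carry_out(
  series=[
    [[0, 0, 0], 0, -0.2],
    [[0, 0, 0], 0, -0.2],
    [[0, 0, 0], 0, -0.2],
    [[0, 0, 0], 0, -0.2],
    [[0, 0, 0], 0, -0.2],
  ],
)

```text
time: 34.95
ee_pos: [0.524, 0.3161, 0.0061]
tool_rot: [0.001, 0.061, 0.998, 0.001]
ft_force: [0.3, 0.5, 0.2]
width: 0.599
gripper_force: 0.0
```

carry_out(
  series=[
    [[0, 0, 0], 0, 1],
    [[0, 0, 0], 0, 1],
    [[0, 0, 0], 0, 1],
    [[0, 0, 0], 0, 1],
    [[0, 0, 0], 0, 1],
  ],
)

```text
time: 35.45
ee_pos: [0.5235, 0.3159, 0.0053]
tool_rot: [0.0, 0.061, 0.998, 0.0]
ft_force: [0.1, 0.0, 3.4]
width: 0.292
gripper_force: 62.1
```

carry_out(
  series=[
    [[0, 0, -40], 0, 1],
    [[0, 0, -40], 0, 1],
    [[0, 0, -40], 0, 1],
    [[0, 0, -40], 0, 1],
    [[0, 0, 0], 0, 1],
  ],
)

```text
time: 35.95
ee_pos: [0.5263, 0.3173, 0.172]
tool_rot: [0.005, 0.061, 0.998, 0.003]
ft_force: [-0.3, 0.1, -1.5]
width: 0.291
gripper_force: 61.6
```

carry_out(
  series=[
    [[0, 0, 0], 0, 1],
    [[0, 0, 0], 0, 1],
    [[0, 0, 0], 0, 1],
    [[0, 0, 0], 0, 1],
    [[0, 0, 0], 0, 1],
  ],
)

```text
time: 36.45
ee_pos: [0.5225, 0.3154, 0.1633]
tool_rot: [-0.001, 0.061, 0.998, -0.001]
ft_force: [0.2, -0.3, -1.9]
width: 0.293
gripper_force: 61.5
```

Run:
```python
from plan import *
p,psi,o=pose(); print(p,psi,o['width']*85,o['gripper_force'],o['ft_force'])
P=lambda c,r,z:px2w('top',225+(c+.5)/5-.5,130+(r+.5)/5-.5,z)
print(P(118,217,.09),P(118,90,.09),P(118,343,.09),P(205,147.5,.064),P(205,318,.064))
plan((631,-1.7,165,179.7,1,42))
```

```text
[522.45841449 315.41514243 163.33254668] 172.98030254290492 24.897925445067067 61.53319001197815 [ 0.21183688 -0.3088231  -1.93463221]
[0.63631314 0.09718069 0.09      ] [0.71062683 0.09780473 0.09      ] [0.56385497 0.09657223 0.09      ] [0.68444121 0.04982466 0.064     ] [0.58406468 0.049562   0.064     ]
[[[-18.5, -37.5, 0.0], -0.8, 1], [[-18.0, -38.0, 0.0], -0.8, 1], [[-17.0, -38.0, -0.5], -0.9, 1], [[-16.5, -38.5, 0.0], -0.8, 1], [[-16.0, -38.5, -0.5], -0.9, 1]]
[[[-15.5, -39.0, 0.0], -0.8, 1], [[-15.0, -39.5, -0.5], -0.9, 1], [[-14.5, -39.5, 0.0], -0.8, 1]]
```

carry_out(
  series=[
    [[-18.5, -37.5, 0], -0.8, 1],
    [[-18, -38, 0], -0.8, 1],
    [[-17, -38, -0.5], -0.9, 1],
    [[-16.5, -38.5, 0], -0.8, 1],
    [[-16, -38.5, -0.5], -0.9, 1],
  ],
)

```text
time: 36.95
ee_pos: [0.591, 0.1164, 0.1655]
tool_rot: [-0.0, 0.024, 1.0, 0.0]
ft_force: [0.5, -0.3, -2.3]
width: 0.29
gripper_force: 61.5
```

carry_out(
  series=[
    [[-15.5, -39, 0], -0.8, 1],
    [[-15, -39.5, -0.5], -0.9, 1],
    [[-14.5, -39.5, 0], -0.8, 1],
    [[0, 0, 0], 0, 1],
    [[0, 0, 0], 0, 1],
  ],
)

```text
time: 37.45
ee_pos: [0.6317, -0.0027, 0.1656]
tool_rot: [-0.001, 0.004, 1.0, 0.0]
ft_force: [-0.0, -0.1, -1.4]
width: 0.289
gripper_force: 61.5
```

carry_out(
  series=[
    [[0, 0, 0], 0, 1],
    [[0, 0, 0], 0, 1],
    [[0, 0, 0], 0, 1],
    [[0, 0, 0], 0, 1],
    [[0, 0, 0], 0, 1],
  ],
)

```text
time: 37.95
ee_pos: [0.6317, -0.0009, 0.1664]
tool_rot: [0.0, 0.002, 1.0, 0.0]
ft_force: [0.3, 0.4, -1.3]
width: 0.286
gripper_force: 61.5
```

Run:
```python
from plan import *
p,psi,o=pose(); print(p,psi,o['width']*85,o['gripper_force'],o['ft_force'])
```

```text
[631.71387968  -0.90324525 166.44524208] 179.73577406529725 24.318088312546195 61.48736357688904 [ 0.31060273  0.42608694 -1.25720449]
```

carry_out(
  series=[
    [[1, -0.5, 32], 0, 1],
    [[0.5, 0, 32], 0, 1],
    [[0, 0, 30], 0, 1],
    [[0, 0, 0], 0, 1],
    [[0, 0, 0], 0, 1],
  ],
)

```text
time: 38.45
ee_pos: [0.6298, -0.0018, 0.0721]
tool_rot: [-0.001, 0.003, 1.0, 0.0]
ft_force: [0.3, -0.5, -1.5]
width: 0.289
gripper_force: 64.8
```

carry_out(
  series=[
    [[0, 0, 0], 0, 1],
    [[0, 0, 0], 0, 1],
    [[0, 0, 1], 0, 1],
    [[0, 0, 0], 0, 1],
    [[0, 0, 0], 0, 1],
  ],
)

```text
time: 38.95
ee_pos: [0.6303, -0.002, 0.0714]
tool_rot: [0.0, 0.003, 1.0, -0.0]
ft_force: [-0.1, 0.2, -1.8]
width: 0.287
gripper_force: 64.8
```

carry_out(
  series=[
    [[0, 0, 1], 0, 1],
    [[0, 0, 0], 0, 1],
    [[0, 0, 0], 0, 1],
  ],
)

```text
time: 39.25
ee_pos: [0.6302, -0.002, 0.0702]
tool_rot: [-0.0, 0.003, 1.0, 0.0]
ft_force: [0.3, 0.4, -0.8]
width: 0.287
gripper_force: 64.8
```

carry_out(
  series=[
    [[0, 0, 1], 0, 1],
    [[0, 0, 0], 0, 1],
    [[0, 0, 0], 0, 1],
  ],
)

```text
time: 39.55
ee_pos: [0.6302, -0.002, 0.0692]
tool_rot: [-0.0, 0.003, 1.0, 0.0]
ft_force: [0.1, 0.3, -1.3]
width: 0.287
gripper_force: 64.8
```

carry_out(
  series=[
    [[0, 0, 1], 0, 1],
    [[0, 0, 0], 0, 1],
    [[0, 0, 0], 0, 1],
  ],
)

```text
time: 39.85
ee_pos: [0.6303, -0.002, 0.0683]
tool_rot: [-0.0, 0.003, 1.0, 0.0]
ft_force: [-0.3, 0.5, -1.8]
width: 0.289
gripper_force: 64.9
```

carry_out(
  series=[
    [[0, 0, 1], 0, 1],
    [[0, 0, 0], 0, 1],
    [[0, 0, 0], 0, 1],
  ],
)

```text
time: 40.15
ee_pos: [0.6304, -0.002, 0.0679]
tool_rot: [0.0, 0.003, 1.0, -0.0]
ft_force: [-0.9, 0.6, 2.5]
width: 0.287
gripper_force: 65.3
```

carry_out(
  series=[
    [[0, 0, 0], 0, -0.2],
    [[0, 0, 0], 0, -0.2],
    [[0, 0, 0], 0, -0.2],
    [[0, 0, -20], 0, -0.2],
    [[0, 0, -40], 0, -0.2],
  ],
)

```text
time: 40.65
ee_pos: [0.627, -0.0017, 0.1228]
tool_rot: [-0.005, 0.003, 1.0, 0.001]
ft_force: [1.0, -0.2, 0.2]
width: 0.598
gripper_force: 0.0
```

carry_out(
  series=[
    [[0, 0, -40], 0, -0.2],
    [[0, 0, -20], 0, -0.2],
    [[0, 0, 0], 0, -0.2],
    [[0, 0, 0], 0, -0.2],
    [[0, 0, 0], 0, -0.2],
  ],
)

```text
time: 41.15
ee_pos: [0.6293, -0.002, 0.185]
tool_rot: [-0.002, 0.003, 1.0, 0.0]
ft_force: [-0.5, -0.0, -0.5]
width: 0.601
gripper_force: 0.0
```

Run:
```python
from plan import *
p,psi,o=pose(); print(p,psi,o['width']*85)
plan((436,-150,200,98.3,-1))
```

```text
[629.2967622   -1.96193237 184.98701052] 179.68027195924006 51.07461798744359
[[[19.0, -15.0, -1.5], 8.1, -1], [[17.0, -17.5, -1.5], 8.1, -1], [[14.5, -19.5, -1.5], 8.1, -1], [[11.5, -21.5, -1.5], 8.2, -1], [[8.0, -23.0, -1.5], 8.1, -1]]
[[[5.0, -24.0, -1.5], 8.2, -1], [[1.5, -24.5, -1.5], 8.1, -1], [[-2.0, -24.0, -1.5], 8.2, -1], [[-5.5, -23.5, -1.5], 8.1, -1], [[-8.5, -23.0, -1.5], 8.2, -1]]
```

carry_out(
  series=[
    [[19, -15, -1.5], 8.1, -1],
    [[17, -17.5, -1.5], 8.1, -1],
    [[14.5, -19.5, -1.5], 8.1, -1],
    [[11.5, -21.5, -1.5], 8.2, -1],
    [[8, -23, -1.5], 8.1, -1],
  ],
)

```text
time: 41.65
ee_pos: [0.5317, -0.0762, 0.1922]
tool_rot: [-0.002, 0.352, 0.936, -0.0]
ft_force: [-0.3, -0.6, -0.3]
width: 0.998
gripper_force: 0.0
```

carry_out(
  series=[
    [[5, -24, -1.5], 8.2, -1],
    [[1.5, -24.5, -1.5], 8.1, -1],
    [[-2, -24, -1.5], 8.2, -1],
    [[-5.5, -23.5, -1.5], 8.1, -1],
    [[-8.5, -23, -1.5], 8.2, -1],
  ],
)

```text
time: 42.15
ee_pos: [0.435, -0.1499, 0.2]
tool_rot: [-0.002, 0.656, 0.754, -0.001]
ft_force: [-0.6, 0.1, 1.0]
width: 0.996
gripper_force: 0.0
```

carry_out(
  series=[
    [[0, 0, 0], 0, -1],
    [[0, 0, 0], 0, -1],
    [[0, 0, 0], 0, -1],
    [[0, 0, 0], 0, -1],
    [[0, 0, 0], 0, -1],
  ],
)

```text
time: 42.65
ee_pos: [0.4373, -0.1495, 0.2019]
tool_rot: [-0.0, 0.654, 0.757, -0.0]
ft_force: [-0.4, 1.2, -0.5]
width: 1.001
gripper_force: 0.0
```

Run:
```python
from plan import *
p,psi,o=pose(); print(p,psi,o['width']*85)
T=shot('top','t9');S=shot('scene','s9')
a=cv2.resize(T[130:270,225:325,::-1],None,fx=4,fy=4,interpolation=cv2.INTER_CUBIC)
b=cv2.resize(S[180:310,265:385,::-1],None,fx=3.3,fy=3.3,interpolation=cv2.INTER_CUBIC)
c=np.zeros((560,800,3),np.uint8); c[:,:400]=a; c[:b.shape[0],404:404+b.shape[1]]=b[:,:396]; cv2.imwrite('pics/pl4.png',c)
plan((435.5,-9.3,180,98.3,-1))
```

```text
[ 437.30190485 -149.48318027  201.94194535] 98.36810392943416 85.04553622868262
[[[35.0, 4.5, 5.5], 0.0, -1], [[34.5, 4.5, 5.5], 0.0, -1], [[35.0, 5.0, 5.5], 0.0, -1], [[34.5, 4.5, 5.5], 0.0, -1]]
```

View pics/pl4.png

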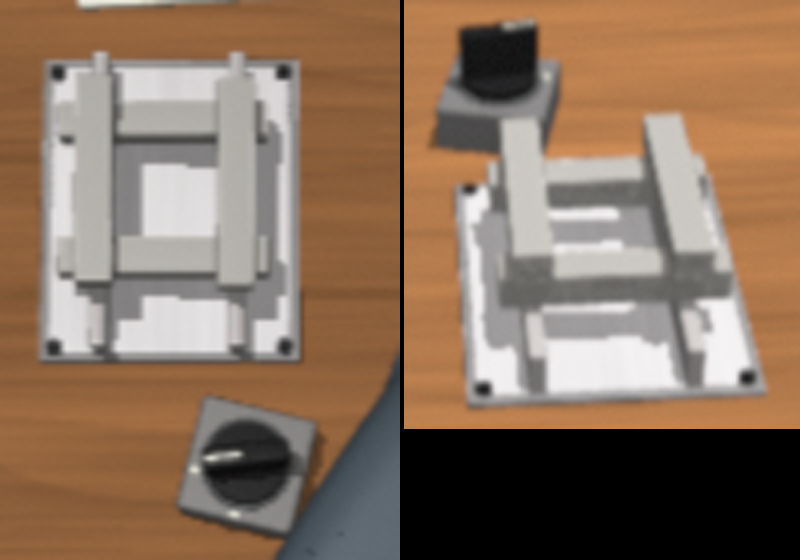

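The crops show the tower complete and square: two bars over two, with top bars at (95,175) and (237,180). The knob is still at LOAD. I see no further grey bars on the bench, so the knob goes back next.

carry_out(
  series=[
    [[35, 4.5, 5.5], 0, -1],
    [[34.5, 4.5, 5.5], 0, -1],
    [[35, 5, 5.5], 0, -1],
    [[34.5, 4.5, 5.5], 0, -1],
    [[0, 0, 0], 0, -1],
  ],
)

```text
time: 43.25
ee_pos: [0.4345, -0.0062, 0.1796]
tool_rot: [-0.001, 0.652, 0.758, 0.0]
ft_force: [0.9, -1.0, -0.4]
width: 1.001
gripper_force: 0.0
```

carry_out(
  series=[
    [[0, 0, 0], 0, -1],
    [[0, 0, 0], 0, -1],
    [[0, 0, 0], 0, -1],
    [[0, 0, 0], 0, -1],
    [[0, 0, 0], 0, -1],
  ],
)

```text
time: 43.75
ee_pos: [0.4354, -0.0105, 0.1804]
tool_rot: [0.0, 0.655, 0.756, 0.0]
ft_force: [-0.8, -0.4, -0.7]
width: 1.002
gripper_force: 0.0
```

Run:
```python
from plan import *
p,psi,o=pose(); print(p,psi,o['width']*85)
plan((435.5,-9.3,58,98.3,-1))
```

```text
[435.39908471 -10.45116348 180.44760706] 98.20089914039033 85.19261573948401
[[[0.5, 0.0, 41.0], 0.0, -1], [[0.5, 0.0, 40.5], 0.0, -1], [[0.0, 0.5, 41.0], -0.1, -1]]
```

carry_out(
  series=[
    [[0.5, 0, 41], 0, -1],
    [[0.5, 0, 40], 0, -1],
    [[0, 0, 41], 0, -1],
    [[0, 0, 0], 0, -1],
    [[0, 0, 0], 0, -1],
  ],
)

```text
time: 44.25
ee_pos: [0.4343, -0.0089, 0.0582]
tool_rot: [-0.001, 0.654, 0.756, -0.001]
ft_force: [0.4, 0.2, 0.4]
width: 0.997
gripper_force: 0.0
```

carry_out(
  series=[
    [[0, 0, 0], 0, -1],
    [[0, 0, 0], 0, 1],
    [[0, 0, 0], 0, 1],
    [[0, 0, 0], 0, 1],
    [[0, 0, 0], 0, 1],
  ],
)

```text
time: 44.75
ee_pos: [0.4356, -0.0088, 0.0591]
tool_rot: [0.001, 0.654, 0.756, 0.0]
ft_force: [0.1, -0.2, -0.3]
width: 0.33
gripper_force: 0.0
```

carry_out(
  series=[
    [[0, 0, 0], 0, 1],
    [[0, 0, 0], 0, 1],
    [[0, 0, 0], 0, 1],
    [[0, 0, 0], 0, 1],
    [[0, 0, 0], 0, 1],
  ],
)

```text
time: 45.25
ee_pos: [0.435, -0.0088, 0.0588]
tool_rot: [0.0, 0.654, 0.756, -0.0]
ft_force: [-2.4, -0.4, 6.1]
width: 0.175
gripper_force: 59.6
```

carry_out(
  series=[
    [[0, 0, 0], -6, 1],
    [[0, 0, 0], -6, 1],
    [[0, 0, 0], -6, 1],
    [[0, 0, 0], -6, 1],
    [[0, 0, 0], -6, 1],
  ],
)

```text
time: 45.75
ee_pos: [0.4352, -0.0087, 0.0588]
tool_rot: [0.0, 0.434, 0.901, 0.0]
ft_force: [-0.8, -0.1, 5.0]
width: 0.177
gripper_force: 59.6
```

carry_out(
  series=[
    [[0, 0, 0], -6, 1],
    [[0, 0, 0], -6, 1],
    [[0, 0, 0], -6, 1],
    [[0, 0, 0], -6, 1],
    [[0, 0, 0], -6, 1],
  ],
)

```text
time: 46.25
ee_pos: [0.4354, -0.0086, 0.0588]
tool_rot: [0.0, 0.186, 0.983, 0.0]
ft_force: [-1.3, 0.7, 4.9]
width: 0.175
gripper_force: 59.5
```

carry_out(
  series=[
    [[0, 0, 0], -5, 1],
    [[0, 0, 0], 0, 1],
    [[0, 0, 0], 0, 1],
    [[0, 0, 0], 0, 1],
  ],
)

```text
time: 46.65
ee_pos: [0.4354, -0.0085, 0.0588]
tool_rot: [0.0, 0.146, 0.989, 0.0]
ft_force: [-0.7, 1.1, 4.8]
width: 0.175
gripper_force: 59.5
```

Run:
```python
from plan import *
p,psi,o=pose(); print(p,psi,o['width']*85,o['torque'])
```

```text
[435.38655627  -8.52740202  58.81492127] 163.22342203629412 14.885130388443585 [0.24497334 0.39809455 0.17827902]
```

Release, rise, and move aside toward -y to look.

carry_out(
  series=[
    [[0, 0, 0], 0, -1],
    [[0, 0, 0], 0, -1],
    [[0, 0, 0], 0, -1],
    [[0, 0, 0], 0, -1],
    [[0, 0, 0], 0, -1],
  ],
)

```text
time: 47.15
ee_pos: [0.435, -0.0088, 0.0581]
tool_rot: [-0.0, 0.146, 0.989, 0.0]
ft_force: [-0.2, 0.4, -0.7]
width: 0.988
gripper_force: 0.0
```

carry_out(
  series=[
    [[0, 0, -30], 0, -1],
    [[0, 0, -40], 0, -1],
    [[0, 0, -40], 0, -1],
    [[0, 0, -40], 0, -1],
    [[0, -40, 0], 0, -1],
  ],
)

```text
time: 47.65
ee_pos: [0.4278, -0.0457, 0.2151]
tool_rot: [0.006, 0.142, 0.99, 0.0]
ft_force: [0.2, -1.8, 0.3]
width: 0.997
gripper_force: 0.0
```

carry_out(
  series=[
    [[0, -40, 0], 0, -1],
    [[0, -40, 0], 0, -1],
    [[0, -40, 0], 0, -1],
    [[0, -40, 0], 0, -1],
    [[0, 0, 0], 0, -1],
  ],
)

```text
time: 48.15
ee_pos: [0.3763, -0.2042, 0.2081]
tool_rot: [-0.0, 0.149, 0.989, -0.001]
ft_force: [-0.7, 0.7, 0.6]
width: 0.997
gripper_force: 0.0
```

carry_out(
  series=[
    [[0, 0, 0], 0, -1],
    [[0, 0, 0], 0, -1],
    [[0, 0, 0], 0, -1],
    [[0, 0, 0], 0, -1],
  ],
)

```text
time: 48.55
ee_pos: [0.378, -0.1993, 0.2084]
tool_rot: [0.0, 0.144, 0.99, 0.0]
ft_force: [-0.2, 1.1, -0.1]
width: 1.004
gripper_force: 0.0
```

Run:
```python
from plan import *
T=shot('top','t10');S=shot('scene','s10')
a=cv2.resize(T[130:270,225:325,::-1],None,fx=4,fy=4,interpolation=cv2.INTER_CUBIC)
b=cv2.resize(S[:,:,::-1],(400,300))
c=np.zeros((560,800,3),np.uint8); c[:,:400]=a; c[:300,400:]=b; cv2.imwrite('pics/pl5.png',c)
```

```text
(no output)
```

View pics/pl5.png

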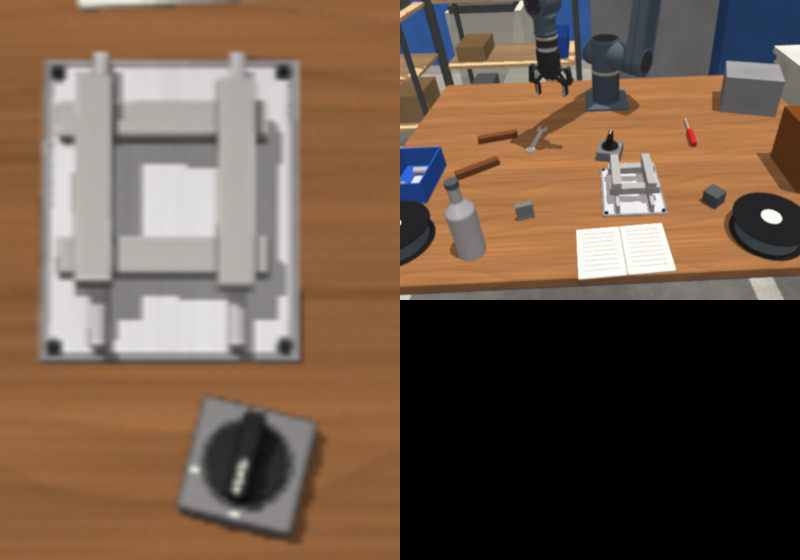

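The knob's white line points at the RUN dot (235,513), the tower stands, no loose grey bars remain, and the other things are undisturbed.

```bash
python3 -c "
from station import sign_off
print(sign_off())"
```

```text
the job is handed in; nothing more can be done
None
```

The job is handed in: I turned the knob to LOAD, stacked all four grey bars as a two-layer crosswise tower on the rails (one top bar about 2–3 mm off centre along its length), and turned the knob back to RUN, leaving the other things on the bench where they were.

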